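Test the diode plates in the corner jig

ROBOT

A 7-joint arm with a two-finger parallel gripper is mounted at the origin on the work surface. World frame = base frame: x ahead of the robot, y to its left, z up, the work surface at z = 0. Lengths are in m, angles in rad, forces in N, time in s.
With the tool pointing down it reaches from about 0.35 to 0.9 m from the base axis. Payload 8.1 kg.
Tool frame: the origin (TCP) lies midway between the tips of the shut fingers; the grasp point (between the pads) lies 19 mm behind it; z points along the fingers, y is the line along which they close (so a half turn about z gives the same grasp; the last joint's range is limited). The gripper opens to 92 mm and grips with 3 to 60 N. Pads are 19 mm wide; open, the fingers measure 130 mm over their backs; the gripper's body (75 mm by 190 mm) begins 47 mm behind the grasp point.
Start: joints at [-1.239, 0.434, 0.025, 1.573, -0.012, 1.134, -0.075], TCP at [0.263, 0.567, 0.191] pointing down, gripper open.
Joint ranges: [-2.62, 2.62], [-0.44, 2.09], [-1.27, 1.32], [0.08, 2.57], [-1.32, 4.46], [0.12, 2], [-2.74, 2.74]. Speed limits (rad/s): [2.22, 2.22, 3.01, 3.01, 3.14, 3.14, 3.14].

INTERFACE

Orientations are given as a rotation vector (axis times angle).
In Python, from cell import arm gives the robot as it stands.
- The arm moves only by the tool move_arm, never from a script. Its argument "motion" is a list of rows, each an object of numbers: "tx", "ty", "tz": the shift along the tool's x, y, z normalised to -1 to 1, where 1 is 1000 mm; "twist": the turn about the tool's z normalised to -1 to 1, where 1 is pi/2 rad. In form: [{"tx": .., "ty": .., "tz": .., "twist": ..}, ...]. A call has 1 to 12 rows; each row shifts and turns the commanded pose from where the row before left it, along the tool's axes as they then stand; what a row does not reach is not made up. A row lasts 1/10 s, in which the tool goes at most 50 mm and 8.59 degrees, less where a joint would pass 70% of its speed; a pose out of reach is approached as far as the arm can. A call with a number of a shift or a turn outside -1 to 1 is refused whole. A call with a gripper value outside its range is refused whole. "gripper" is the gripper's target within -1 to 1 (shut at 1, half-way at 0, fully open at -1), set as the call begins (left out, the last holds). The fingers move at their own pace and stop on an object; "squeeze" is the grip in N (left out, the last holds). Time passes only in rows, so rows that do not move let the fingers close. It gives the time, the measured TCP pose, the force, the opening and the grip force at its end, in the units of the state.
- arm.observe(): the state, without advancing time (a new reading comes with each control period).
- arm.get_image(name): name is "scene" or "top" or "wrist"; returns the picture (400x640x3 uint8, red, green, blue); there is no depth.
- arm.calibration(name): a dict with "K" (3x3 intrinsics, pixels), "T" (4x4, takes a point from camera to world coordinates). Camera axes: x right, y down, z forward; pixel columns grow to the right and rows downward; lengths in m; the calibration is good to about 2 mm. The wrist camera is an equidistant fisheye: a pixel r from the principal point sees the ray r / f radians off the axis. A picture is of the moment at which its call begins: read the wrist's pose just before it. calibration takes no time and is no camera call; for the wrist camera it gives the pose at the moment of the call.
- arm.sign_off(): hands the job in; it is judged then, once.
Trained networks look in the newest picture that a camera, given by its name, has taken for a name from the list of things; names that differ only in an ending like _2 or _b are one class to them, and where a whole thing is asked for, a point or a joint stands for the part that bears it (a point fixed in the world has none). Each returns a list of dicts, best first, with "conf" (0 to 1); they miss things now and then, are a little off and sometimes report something else, mostly with a low value. They report only what shows in the picture. A call takes as long as a camera call. They do not tell look-alikes from the thing itself.
- arm.look_for(camera, query): "point" ([column, row] as shares, 0 to 1, of the picture: columns of its width, rows of its height, amid what is visible of it).
- arm.regions_of(camera, query): "region" (400x640 bool, what is visible of it) and "point" ([column, row] as shares, 0 to 1, of the picture: columns of its width, rows of its height, amid what is visible of it).
- arm.place_of(camera, query): "point" ([column, row] as shares, 0 to 1, of the picture: columns of its width, rows of its height: a listed point, or the origin of a listed thing).
The state is a dict: "clock": time; "joints": joint angles; "dq": joint speeds; "joint_efforts": joint torques, N m; "position": TCP position; "ee_rot": TCP orientation; "force": force on the tool from outside, world axes, zero at the start; "ft_torque": the same for the moment, N m; "width": opening from 0.0 (shut) to 1.0 (fully open); "gripper_force": force on a finger pad.
Only numpy, scipy, OpenCV 4.12 (cv2) and the standard library are available. Lean on these libraries where they do the work, as an engineer would, in place of code of your own. Each camera call takes 0.05 s, during which the arm holds its last target. There are 200 camera calls.

TASK

First take the loose brass terminal stud off the jig's bed and lay it on the bare counter. Then test every diode plate on the counter one at a time, in the order red, blue, yellow (a colour may be missing): lay it flat on the jig's bed, push it square and flush into the fence corner with its brass-stud corner in the corner of the fences, then press the red plunger right down to its stop, hold it there for about a second and let it spring back up, then put the plate flat on the floor of the green tray; finish with all plates side by side in the tray, and leave the screwdriver and the bearings where they are.

Things in the scene. Friction and masses are not known exactly. Their poses are not given: they have to be found in the camera images.
- jig: Fixed test jig. Origin at the fence corner on the counter surface, z up. A flat steel bed 10 mm thick covers x -150..+75, y -110..+20 mm. On it the blue tester block (x 0..75, y -110..+20 mm, top 55 mm above the counter) whose front face, looking to jig -x, is one fence; an aluminium bar (x -130..0, y 0..18 mm, top 34 mm above the counter), whose face looking to jig -y is the other fence. A plate lies on the bed at jig x < 0, y < 0.
- stop_corner (a point): The inside corner of the two fences at bed level (10 mm above the counter). Axes as the jig: +x into the tester block, +y into the aluminium bar, z up.
- plunger (a joint): Travel of the red mushroom plunger on top of the tester block, m: 0 up, 0.018 at its lower stop. It springs back by itself; force about 3 N at the start, 9 N at the stop.
- plunger_top (a point): Centre of the top face of the red plunger head (44 mm across, 12 mm thick); it moves down with the head. Up, it is 89 mm above the counter; it stands 37.5 mm beyond the front fence and 45 mm to jig -y of the corner.
- tray: Fixed green tray for tested plates, outside 250 (tray x) x 142 (tray y) x 22 mm high, walls 5 mm, floor 5 mm thick. Origin at the centre of its underside. Three plates fit side by side along tray x with their length along tray y.
- red_plate: Loose dark diode plate, 110 (its x) x 64 (its y) x 8 mm thick, about 0.2 kg, lying flat with an upright red fin at its middle to grip: 50 mm along x, 12 mm wide in y, top 42 mm above the underside. Brass stud (11 mm across, top at 26 mm) near its +x +y corner; three diode buttons (top at 13 mm) near the other corners. Origin at the centre of the underside. May be absent.
- red_key (a point): The +x +y corner (the stud corner) of the red plate, at its underside.
- blue_plate: Loose dark diode plate, 98 (its x) x 64 (its y) x 8 mm thick, about 0.2 kg, lying flat with an upright blue fin at its middle to grip: 50 mm along x, 12 mm wide in y, top 42 mm above the underside. Brass stud (11 mm across, top at 26 mm) near its +x +y corner; three diode buttons (top at 13 mm) near the other corners. Origin at the centre of the underside. May be absent.
- blue_key (a point): The +x +y corner (the stud corner) of the blue plate, at its underside.
- yellow_plate: Loose dark diode plate, 86 (its x) x 64 (its y) x 8 mm thick, about 0.2 kg, lying flat with an upright yellow fin at its middle to grip: 50 mm along x, 12 mm wide in y, top 42 mm above the underside. Brass stud (11 mm across, top at 26 mm) near its +x +y corner; three diode buttons (top at 13 mm) near the other corners. Origin at the centre of the underside. May be absent.
- yellow_key (a point): The +x +y corner (the stud corner) of the yellow plate, at its underside.
- stud: Loose brass terminal stud, lying along its x on the jig's bed at the start: round rod 16 mm thick, 80 mm long, with two square collars 22 x 22 x 10 mm centred 25 mm either side of the middle that keep it from rolling; the bare rod between them (40 mm) is where to grip. 0.14 kg. Origin under its middle, at the underside of the collars.
- stud_mid (a point): The middle of the loose brass stud, on its axis, 11 mm above what it lies on.
- screwdriver: Bystander: stubby screwdriver, 130 mm long, yellow handle, lying on the counter.
- bearing1: Bystander: chrome ball bearing lying flat, 47 mm across, 14 mm high.
- bearing2: Bystander: chrome ball bearing lying flat, 47 mm across, 14 mm high.
- bearing3: Bystander: chrome ball bearing lying flat, 47 mm across, 14 mm high.
- funnel_stand: Bystander, fixed: tin funnel in a ring stand, 100 x 140 mm foot (origin at its centre), 252 mm tall.
Not all that is in view belongs to the job. Leave any purple look-alike of the yellow_plate alone.

How it is judged:
By the outcome, as a careful person would: the job done as asked, in the order asked, and still so for the second after the job is handed in, with the robot touching nothing.
Of red_plate, blue_plate, yellow_plate only 2 to 3 are there at a start; the rules pass over those that are not, and their reading is None.
At some moment in a run one of red_plate, blue_plate, yellow_plate may be knocked a few centimetres aside while the robot is not near it.
Once in a run the grip may slacken for a moment while it holds something.
It also fails if it takes over 210 s, if anything falls off the work surface, if the arm or the gripper's body presses on something with over 40 N, if the wrist force passes 120 N, or if a joint passes its speed limit or range.

## Working session

There is one attempt and no reset: what is moved stays moved. The work goes in short steps, Python scripts to look and compute and a tool call to move; the robot and the scene stay as the last step left them, time stands still between calls to the robot, and variables do not carry over. Pictures are saved under pics/ and viewed, at most 14 in all, crops included, and the job is handed in when it is done.

Besides the shell and the picture viewer there is one more tool, called by a JSON object that holds its "method" and its "body". move_arm: Moves the arm, as the interface text tells. Scaled input: -1 to 1 covers 1000 mm each way for a shift and pi/2 rad each way for a turn. Its arguments: {"type":"object","properties":{"motion":{"type":"array","items":{"type":"object","properties":{"tx":{"type":"number"},"ty":{"type":"number"},"tz":{"type":"number"},"twist":{"type":"number"}}}},"gripper":{"type":"number"},"squeeze":{"type":"number"}},"required":["motion"]}

```bash
mkdir -p pics; ls
python3 - <<'E'
from cell import arm
import cv2
s=arm.observe();print(s)
for n in("scene","top"):
    im=arm.get_image(n);cv2.imwrite(f"pics/{n}0.png",im[:,:,::-1])
    c=arm.calibration(n);print(n,c["K"].tolist(),c["T"].round(4).tolist())
c=arm.calibration("wrist");print(c["K"].tolist(),c["T"].round(4).tolist())
E
```

```text
pics
{'clock': 0.0, 'joints': array([-1.23862632,  0.43523381,  0.02496095,  1.57412187, -0.01156723,
        1.13397632, -0.0750857 ]), 'dq': array([-7.99512078e-04,  5.00581249e-04,  8.27644160e-04,  4.15860245e-04,
       -3.30306897e-04, -2.54315630e-07,  2.07907622e-03]), 'joint_efforts': array([ 3.01713726e-05, -6.67847013e+01,  9.84614566e-01, -3.14449596e+01,
       -6.06654561e-02,  4.26384062e-02,  1.62957213e-04]), 'position': array([0.26307059, 0.56630366, 0.19002858]), 'ee_rot': array([-6.77578192e-01, -3.06747063e+00,  2.48996787e-03]), 'force': array([ 0.47107533,  0.43943861, -0.26499245]), 'ft_torque': array([-0.03389054, -0.01509404,  0.03196947]), 'gripper_force': 0.0, 'width': 1.0011852278919036}
scene [[429.46381243837476, 0.0, 321.49747565949025], [0.0, 429.46381243837476, 193.46266013482656], [0.0, 0.0, 1.0]] [[0.8352, 0.3965, -0.381, 1.0005], [0.5499, -0.5998, 0.5812, -0.7278], [0.002, -0.695, -0.719, 0.9142], [0.0, 0.0, 0.0, 1.0]]
top [[409.4318994781485, 0.0, 309.0416307147824], [0.0, 409.4318994781485, 198.28135299926737], [0.0, 0.0, 1.0]] [[0.0091, -0.9939, 0.1101, 0.4524], [-0.9998, -0.0112, -0.0189, -0.0391], [0.02, -0.1099, -0.9937, 1.2695], [0.0, 0.0, 0.0, 1.0]]
[[309.70691628693146, 0.0, 318.08002860184394], [0.0, 309.70691628693146, 197.30348338035014], [0.0, 0.0, 1.0]] [[0.4215, 0.8649, 0.2726, 0.188], [0.9068, -0.4016, -0.1279, 0.6027], [-0.0011, 0.3011, -0.9536, 0.3834], [0.0, 0.0, 0.0, 1.0]]
```

```bash
python3 -c "
import cv2,numpy as np
a=cv2.imread('pics/scene0.png');cv2.imwrite('pics/s.png',cv2.resize(a,(800,500)))
a=cv2.imread('pics/top0.png');cv2.imwrite('pics/t.png',cv2.resize(a,(800,500)))"
```

```text
(no output)
```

View pics/s.png

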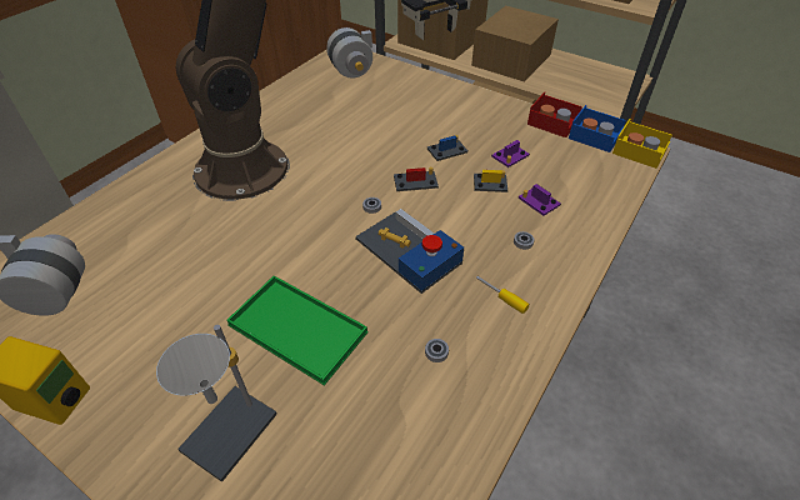

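View pics/t.png

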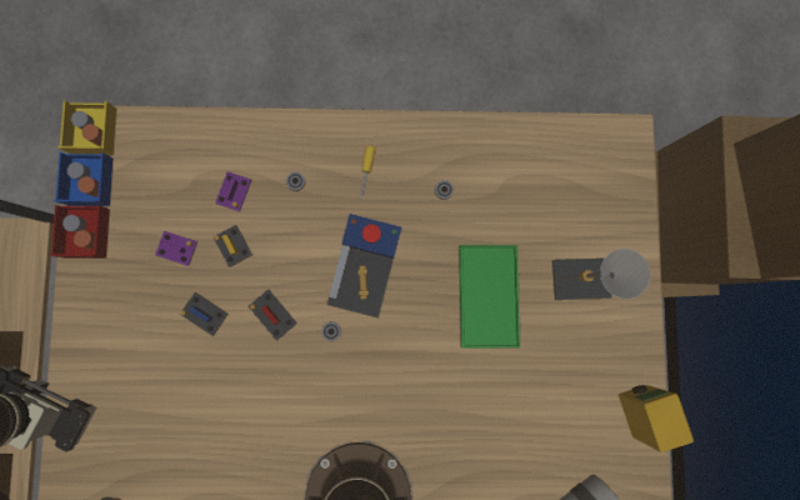

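In the 800-px views:
- **Plates:** red (272,314), blue (204,314) and yellow (232,245) in the top view.
- **Purple look-alikes:** (177,248) and (234,190) in the top view. The scene view has them at (510,153) and (540,198).
- **Jig area:** jig at (365,265), brass stud on its bed at (363,283).
- **Other things:** tray at (489,297), screwdriver at (368,160).

Could be mistaken for the stud: the funnel's brass clamp (588,275), the plates' own studs and the screwdriver. I choose the rod on the dark bed.

Next I measure from both views.

```bash
cat > h.py <<'E'
from cell import arm
import numpy as np, cv2
from scipy.spatial.transform import Rotation as Rt
from scipy.optimize import least_squares
def ray(cam,uv,c=None):
    c=c or arm.calibration(cam);K,T=c["K"],c["T"]
    p=np.array([(uv[0]-K[0,2])/K[0,0],(uv[1]-K[1,2])/K[1,1]])
    if cam=="wrist":
        r=np.hypot(*p);d=np.array([*(p*(np.sin(r)/max(r,1e-9))),np.cos(r)])
    else: d=np.array([*p,1.])
    d=T[:3,:3]@d;return T[:3,3],d/np.linalg.norm(d)
def proj(cam,P,c=None):
    c=c or arm.calibration(cam);K,T=c["K"],c["T"]
    q=(np.atleast_2d(P)-T[:3,3])@T[:3,:3]
    if cam=="wrist":
        rr=np.hypot(q[:,0],q[:,1]);a=np.arctan2(rr,q[:,2])/np.maximum(rr,1e-9);xy=q[:,:2]*a[:,None]
    else: xy=q[:,:2]/q[:,2:]
    return xy*[K[0,0],K[1,1]]+[K[0,2],K[1,2]]
def onz(cam,uv,z,c=None):
    o,d=ray(cam,uv,c);return o+d*(z-o[2])/d[2]
def tri(rays):
    A=sum(np.eye(3)-np.outer(d,d) for o,d in rays);b=sum((np.eye(3)-np.outer(d,d))@o for o,d in rays)
    X=np.linalg.solve(A,b);return X,max(np.linalg.norm((np.eye(3)-np.outer(d,d))@(X-o)) for o,d in rays)
def yaw(): # world yaw of tool y axis (deg), mod 180 for grasp
    R=Rt.from_rotvec(arm.observe()["ee_rot"]).as_matrix();return np.degrees(np.arctan2(R[1,1],R[0,1]))
def rows(target,yd=None,n=None,cmd=None):
    """tool-frame rows to a TCP target; yd = wanted yaw of tool y (deg, mod 180): twist first, then shift"""
    s=arm.observe();R=Rt.from_rotvec(s["ee_rot"]).as_matrix();y0=np.degrees(np.arctan2(R[1,1],R[0,1]))
    dy=0 if yd is None else (yd-y0+90)%180-90
    Rz=Rt.from_euler("z",dy,degrees=True).as_matrix()@R
    d=Rz.T@(np.array(target)-s["position"])
    print("twist total %.3f (=%.1f deg, >=%d rows) then tool shift %s mm"%(-dy/90,-dy,np.ceil(abs(dy)/8.59),(d*1000).round(1)), "j7 %.2f"%s["joints"][6])
E
python3 - <<'E'
from h import *
qs=["red_plate","red_key","blue_plate","blue_key","yellow_plate","yellow_key","stud_mid","stud","stop_corner","jig","plunger_top","tray"]
for cam in("scene","top"): arm.get_image(cam)
for q in qs:
    r={}
    for cam in("scene","top"):
        r[cam]=[(round(x["conf"],2),np.array(x["point"])*[640,400]) for x in arm.place_of(cam,q)[:3]]
    print(q,{k:[(c,p.round(0).tolist()) for c,p in v] for k,v in r.items()})
    if r["scene"] and r["top"]:
        X,e=tri([ray(c,r[c][0][1]) for c in r]);print("   ",X.round(4),round(e,4))
E
```

```text
red_plate {'scene': [(0.87, [332.0, 146.0]), (0.75, [356.0, 118.0]), (0.31, [346.0, 199.0])], 'top': [(0.86, [218.0, 252.0])]}
    [ 0.4236  0.2142 -0.0028] 0.0008
red_key {'scene': [], 'top': [(0.84, [198.0, 245.0]), (0.54, [265.0, 265.0])]}
blue_plate {'scene': [(0.7, [359.0, 117.0])], 'top': [(0.67, [163.0, 251.0])]}
    [0.4283 0.3759 0.0183] 0.0024
blue_key {'scene': [(0.7, [364.0, 109.0]), (0.58, [298.0, 166.0])], 'top': [(0.94, [142.0, 255.0]), (0.67, [283.0, 199.0])]}
    [0.415  0.4421 0.0081] 0.0005
yellow_plate {'scene': [(0.83, [432.0, 161.0]), (0.78, [391.0, 149.0]), (0.68, [408.0, 128.0])], 'top': [(0.9, [183.0, 197.0]), (0.58, [188.0, 154.0]), (0.21, [172.0, 187.0])]}
    [ 0.6578  0.3801 -0.0835] 0.0622
yellow_key {'scene': [(0.9, [405.0, 144.0]), (0.75, [411.0, 131.0]), (0.69, [414.0, 155.0])], 'top': [(0.75, [158.0, 192.0]), (0.58, [171.0, 184.0])]}
    [ 0.6072  0.4164 -0.0461] 0.0073
stud_mid {'scene': [(0.48, [310.0, 190.0])], 'top': [(0.54, [292.0, 226.0])]}
    [ 0.5014 -0.0157  0.0299] 0.0057
stud {'scene': [(0.43, [317.0, 191.0]), (0.31, [393.0, 148.0])], 'top': [(0.49, [172.0, 189.0]), (0.46, [292.0, 226.0])]}
    [ 0.5269  0.2396 -0.066 ] 0.168
stop_corner {'scene': [(0.68, [350.0, 283.0]), (0.6, [345.0, 200.0]), (0.27, [241.0, 263.0])], 'top': [(0.78, [280.0, 201.0])]}
    [ 0.6245  0.0473 -0.4353] 0.0071
jig {'scene': [(0.65, [344.0, 199.0])], 'top': [(0.78, [279.0, 200.0]), (0.63, [199.0, 246.0]), (0.46, [278.0, 200.0])]}
    [0.5841 0.0281 0.0031] 0.0008
plunger_top {'scene': [(0.45, [345.0, 191.0])], 'top': [(0.63, [295.0, 184.0])]}
    [ 0.6181 -0.0221  0.0969] 0.0053
tray {'scene': [(0.75, [241.0, 263.0])], 'top': [(0.69, [391.0, 236.0])]}
    [ 0.4815 -0.3147  0.0054] 0.0045
```

Run:
```python
from h import *
rows([0.50,0.0,0.24],78)
```

```text
twist total -0.144 (=-12.9 deg, >=2 rows) then tool shift [-349.4 -505.2  -49.2] mm j7 -0.08
```

{"method": "move_arm", "body": {"motion": [{"tz":-0.05,"twist":-0.072},{"twist":-0.072},{"tx":-0.025,"ty":-0.036},{"tx":-0.025,"ty":-0.036},{"tx":-0.025,"ty":-0.036},{"tx":-0.025,"ty":-0.036},{"tx":-0.025,"ty":-0.036},{"tx":-0.025,"ty":-0.036},{"tx":-0.025,"ty":-0.036},{"tx":-0.025,"ty":-0.036},{"tx":-0.025,"ty":-0.036},{"tx":-0.025,"ty":-0.036}]}}

```text
invalid input
```

{"method": "move_arm", "body": {"motion": [{"tx":-0.025,"ty":-0.036},{"tx":-0.025,"ty":-0.036},{"tx":-0.025,"ty":-0.036},{"tx":-0.025,"ty":-0.036},{},{},{}]}}

```text
invalid input
```

Run:
```python
from h import *
s=arm.observe();print(s["position"],yaw(),s["clock"],s["force"])
c=arm.calibration("wrist");im=arm.get_image("wrist")
cv2.imwrite("pics/w1.png",im[:,:,::-1]);np.savez("w1",im=im,K=c["K"],T=c["T"])
for q in["stud_mid","stop_corner","plunger_top","jig","tray"]:
    print(q,[(round(x["conf"],2),(np.array(x["point"])*[640,400]).round(1).tolist()) for x in arm.place_of("wrist",q)[:3]])
```

```text
[0.26328184 0.56684792 0.19085045] 65.08449411315677 1.4 [-0.43266695  0.11234463  0.5712149 ]
stud_mid []
stop_corner [(0.15, [43.6, 387.0])]
plunger_top []
jig []
tray [(0.79, [69.8, 375.7])]
```

View pics/w1.png

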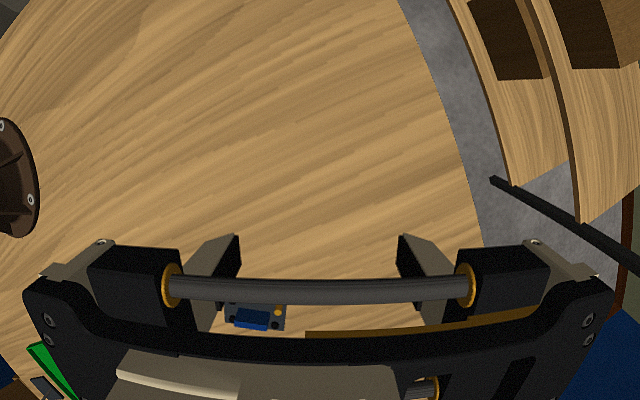

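The wrist view looks at the robot side of the gripper, so the tool has to go beyond the thing it looks at. The rows probably need all four fields.

Run:
```python
from h import *
rows([0.68,0.0,0.24],78)
```

```text
twist total -0.144 (=-12.9 deg, >=2 rows) then tool shift [-525.4 -467.8  -49.2] mm j7 -0.08
```

{"method": "move_arm", "body": {"motion": [{"tx":0,"ty":0,"tz":-0.05,"twist":-0.072},{"tx":0,"ty":0,"tz":0,"twist":-0.072}]}}

```text
clock: 1.9
position: [0.2643, 0.5695, 0.2466]
ee_rot: [0.32, 3.123, 0.013]
force: [0.0, 1.3, 0.2]
width: 1.001
gripper_force: 0.0
```

{"method": "move_arm", "body": {"motion": [{"tx":-0.035,"ty":-0.031,"tz":0,"twist":0},{"tx":-0.035,"ty":-0.031,"tz":0,"twist":0},{"tx":-0.035,"ty":-0.031,"tz":0,"twist":0},{"tx":-0.035,"ty":-0.031,"tz":0,"twist":0},{"tx":-0.035,"ty":-0.031,"tz":0,"twist":0},{"tx":-0.035,"ty":-0.031,"tz":0,"twist":0},{"tx":-0.035,"ty":-0.031,"tz":0,"twist":0},{"tx":-0.035,"ty":-0.031,"tz":0,"twist":0},{"tx":-0.035,"ty":-0.031,"tz":0,"twist":0},{"tx":-0.035,"ty":-0.031,"tz":0,"twist":0},{"tx":-0.035,"ty":-0.031,"tz":0,"twist":0},{"tx":-0.035,"ty":-0.031,"tz":0,"twist":0}]}}

```text
clock: 3.1
position: [0.598, 0.1143, 0.2411]
ee_rot: [0.327, 3.124, 0.0]
force: [0.5, 0.4, 0.6]
width: 1.0
gripper_force: 0.0
```

{"method": "move_arm", "body": {"motion": [{"tx":-0.035,"ty":-0.031,"tz":0,"twist":0},{"tx":-0.035,"ty":-0.031,"tz":0,"twist":0},{"tx":-0.035,"ty":-0.031,"tz":0,"twist":0},{"tx":0,"ty":0,"tz":0,"twist":0},{"tx":0,"ty":0,"tz":0,"twist":0},{"tx":0,"ty":0,"tz":0,"twist":0}]}}

```text
clock: 3.7
position: [0.6802, 0.0047, 0.2407]
ee_rot: [-0.325, -3.124, -0.002]
force: [-0.8, 1.1, 0.2]
width: 0.999
gripper_force: 0.0
```

```bash
cat >> h.py <<'E'
def shot(name,qs,cam="wrist"):
    s=arm.observe();c=arm.calibration(cam);im=arm.get_image(cam)
    cv2.imwrite(f"pics/{name}.png",im[:,:,::-1]);np.savez(name,im=im,K=c["K"],T=c["T"])
    print(s["position"].round(4),round(yaw(),2),s["clock"])
    for q in qs:
        print(q,[(round(x["conf"],2),(np.array(x["point"])*[640,400]).round(1).tolist()) for x in arm.place_of(cam,q)[:3]])
E
python3 - <<'E'
from h import *
shot("w2",["stud_mid","stop_corner","plunger_top","jig"])
E
```

```text
[0.6802 0.0047 0.2407] 78.17 3.7
stud_mid [(0.92, [283.9, 38.4])]
stop_corner [(0.72, [324.0, 96.3])]
plunger_top [(0.64, [279.8, 123.0])]
jig [(0.84, [323.9, 94.3])]
```

View pics/w2.png

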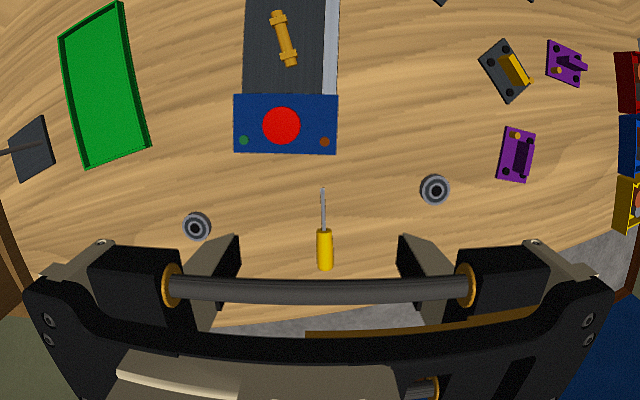

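Wrist view: 
- **Jig:** tester block at (285,123), with the red plunger at (281,126). The bar's right side is at (331,50).
- **Stud:** (284,38).
- **Others:** screwdriver (324,235), tray (105,85), yellow plate (505,70), purple (566,62) and (516,155).

I take a second wrist view nearer for triangulation.

{"method": "move_arm", "body": {"motion": [{"tx":0.045,"ty":-0.01,"tz":0,"twist":0},{"tx":0.045,"ty":-0.01,"tz":0,"twist":0},{"tx":0.03,"ty":0,"tz":0,"twist":0},{"tx":0,"ty":0,"tz":0,"twist":0},{"tx":0,"ty":0,"tz":0,"twist":0},{"tx":0,"ty":0,"tz":0,"twist":0}]}}

```text
clock: 4.55
position: [0.56, 0.0086, 0.2411]
ee_rot: [0.327, 3.123, 0.0]
force: [0.3, -0.5, -0.3]
width: 0.998
gripper_force: 0.0
```

Run:
```python
from h import *
shot("w3",["stud_mid","stop_corner","plunger_top","jig"])
im=cv2.imread("pics/w3.png");cv2.imwrite("pics/w3c.png",cv2.resize(im[0:240,200:400],None,fx=2.5,fy=2.5,interpolation=cv2.INTER_CUBIC))
```

```text
[0.56   0.0086 0.2411] 78.05 4.55
stud_mid [(0.72, [297.8, 127.5])]
stop_corner [(0.7, [339.6, 177.8]), (0.6, [474.2, 58.2])]
plunger_top [(0.84, [300.0, 222.6]), (0.46, [434.5, 257.2])]
jig [(0.79, [335.4, 173.2]), (0.43, [435.1, 256.5])]
```

View pics/w3c.png

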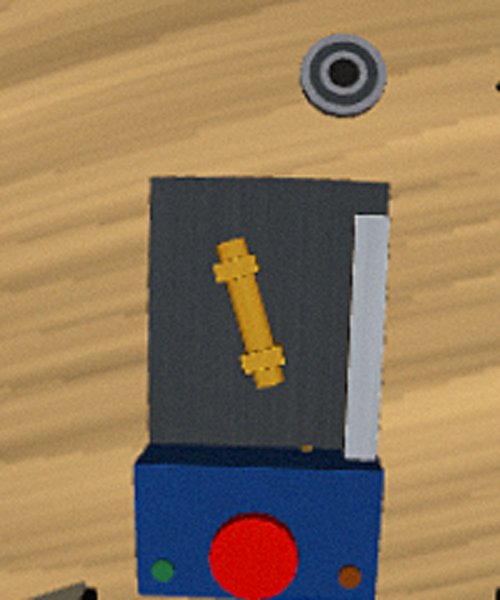

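Run:
```python
from h import *
w=dict(np.load("w3.npz"));
cr=lambda l:np.array(l,float)/2.5+[200,0]
J=np.array([[-150,-110,10],[-150,20,10],[-130,0,34],[-130,18,34],[0,0,34],[0,18,34],[0,-110,55],[0,20,55],[0,-110,10],[37.5,-45,89],[75,-110,55],[75,20,55]])/1000
U=cr([[151,177],[389,183],[355,214],[389,215],[345,458],[376,461],[135,464],[382,467],[150,446],[254,558],[140,595],[376,600]])
def W(p):
    R=Rt.from_euler("z",p[2]).as_matrix();return J@R.T+[p[0],p[1],p[3]]
f=lambda p:(proj("wrist",W(p),w)-U).ravel()
r=least_squares(f,[.58,.03,-.2,0],loss="soft_l1");p=r.x;print("jig",p[:2].round(4),np.degrees(p[2]).round(2),"dz",p[3].round(4));print(r.fun.reshape(-1,2).round(1).tolist())
np.save("jig",p)
w2=dict(np.load("w2.npz"))
im=w2["im"].astype(int);m=(im[...,0]>170)&(im[...,1]<60)&(im[...,2]<60);m[:90]=0;ys,xs=np.nonzero(m);k=(abs(xs-281)<40)&(abs(ys-126)<40)
print("plunger tri",tri([ray("wrist",(xs[k].mean(),ys[k].mean()),w2),ray("wrist",U[9],w)]),W(p)[9])
def rod(d):
    g=d["im"];h=cv2.cvtColor(g,cv2.COLOR_RGB2HSV);m=((h[...,0]>15)&(h[...,0]<30)&(h[...,1]>190)&(h[...,2]>90)).astype(np.uint8);m[:,:258]=0;m[:,325:]=0;m[165:]=0
    n,l,st,ce=cv2.connectedComponentsWithStats(m);i=1+np.argmax(st[1:,4]);print(st[i]);pts=np.argwhere(l==i)[:,::-1].astype(float);c=pts.mean(0)
    v=np.linalg.svd(pts-c,full_matrices=0)[2][0];return c,v
w2["im"]=w2["im"].copy();w2["im"][80:]=0
a,va=rod(w2);b,vb=rod(w)
print("stud",tri([ray("wrist",a,w2),ray("wrist",b,w)]))
for d,c,v in((w2,a,va),(w,b,vb)):
    P=onz("wrist",c+20*v,.021,d);Q=onz("wrist",c-20*v,.021,d);print(c,((P+Q)/2).round(4),np.degrees(np.arctan2(*(P-Q)[[1,0]])))
```

```text
jig [0.59   0.0308] -13.62 dz -0.0038
[[-0.3, 0.4], [-0.2, -0.2], [-0.4, 0.1], [-0.0, 0.4], [-0.4, -0.0], [0.4, -0.8], [-0.2, -0.4], [1.2, 1.1], [-0.0, -1.5], [0.4, 0.4], [-0.0, -0.4], [-0.1, 0.5]]
plunger tri (array([ 0.61470665, -0.02222138,  0.08661493]), np.float64(0.000345473956961727)) [ 0.61580397 -0.02175098  0.0851951 ]
[269  10  28  57 724]
[286  95  28  60 742]
stud (array([ 0.50308688, -0.00292104,  0.01949168]), np.float64(3.6000044428695593e-05))
[283.36464088  38.11740331] [ 0.503  -0.0029  0.021 ] 3.5746434429553693
[299.62803235 124.71967655] [ 0.5031 -0.0028  0.021 ] 3.5186843738345757
```

Run:
```python
from h import *
rows([0.503,-0.003,0.10],93.5)
```

```text
twist total -0.172 (=-15.5 deg, >=2 rows) then tool shift [ 57.   -7.8 140.5] mm j7 1.32
```

{"method": "move_arm", "body": {"motion": [{"tx":0,"ty":0,"tz":0,"twist":-0.086},{"tx":0,"ty":0,"tz":0,"twist":-0.086},{"tx":0.019,"ty":-0.003,"tz":0.045,"twist":0},{"tx":0.019,"ty":-0.003,"tz":0.045,"twist":0},{"tx":0.019,"ty":-0.002,"tz":0.045,"twist":0},{"tx":0,"ty":0,"tz":0.005,"twist":0},{"tx":0,"ty":0,"tz":0,"twist":0},{"tx":0,"ty":0,"tz":0,"twist":0}], "gripper": 0.13, "squeeze": 30}}

```text
clock: 5.6
position: [0.5049, -0.0028, 0.1022]
ee_rot: [-0.097, 3.137, 0.0]
force: [-0.0, 0.2, 1.0]
width: 0.439
gripper_force: 0.0
```

Run:
```python
from h import *
rows([0.503,-0.003,0.014],93.5)
shot("w4",["stud_mid"])
print(onz("wrist",[x["point"] for x in arm.place_of("wrist","stud_mid")][0]*np.array([640,400]),.021))
```

```text
twist total 0.000 (=0.0 deg, >=1 rows) then tool shift [ 2.1 -0.1 88.2] mm j7 1.61
[ 0.5049 -0.0028  0.1022] 93.53 5.6
stud_mid [(0.85, [316.8, 190.2]), (0.67, [71.3, 151.8])]
[ 0.50195808 -0.00242284  0.021     ]
```

{"method": "move_arm", "body": {"motion": [{"tx":0.002,"ty":0,"tz":0.045,"twist":0},{"tx":0,"ty":0,"tz":0.03,"twist":0},{"tx":0,"ty":0,"tz":0.012,"twist":0},{"tx":0,"ty":0,"tz":0,"twist":0},{"tx":0,"ty":0,"tz":0,"twist":0}]}}

```text
clock: 6.25
position: [0.5018, -0.0031, 0.015]
ee_rot: [-0.097, 3.139, 0.0]
force: [0.2, 0.3, 0.1]
width: 0.433
gripper_force: 0.0
```

{"method": "move_arm", "body": {"motion": [{"tx":0,"ty":0,"tz":0,"twist":0},{"tx":0,"ty":0,"tz":0,"twist":0},{"tx":0,"ty":0,"tz":0,"twist":0},{"tx":0,"ty":0,"tz":0,"twist":0},{"tx":0,"ty":0,"tz":0,"twist":0},{"tx":0,"ty":0,"tz":-0.02,"twist":0},{"tx":0,"ty":0,"tz":-0.03,"twist":0},{"tx":0,"ty":0,"tz":0,"twist":0}], "gripper": 1, "squeeze": 40}}

```text
clock: 7.05
position: [0.5029, -0.0031, 0.0667]
ee_rot: [-0.096, 3.135, 0.001]
force: [0.1, 0.2, -0.4]
width: 0.003
gripper_force: 0.0
```

Run:
```python
from h import *
shot("w5",["stud_mid"])
im=cv2.imread("pics/w5.png");cv2.imwrite("pics/w5c.png",im[100:400,160:480])
```

```text
[ 0.5029 -0.0031  0.0667] 93.52 7.05
stud_mid []
```

View pics/w5c.png

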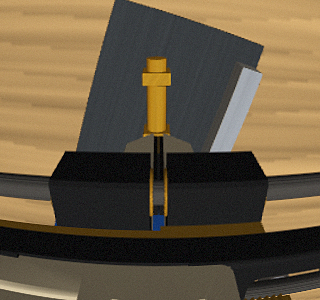

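Run:
```python
from h import *
c=arm.calibration("wrist")
for u in([315,158],[315,178],[314,232]): print(u,onz("wrist",u,.021,c).round(4))
arm.get_image("top");arm.get_image("scene")
for cam in("top","scene"):print(cam,[(round(x["conf"],2),(np.array(x["point"])*[640,400]).round(1).tolist(),onz(cam,np.array(x["point"])*[640,400],.021).round(3)) for x in arm.place_of(cam,"stud_mid")[:3]])
w=dict(np.load("w5.npz"));print("tip proj",proj("wrist",[[.5029,-.0031,.0667]],w))
```

```text
[315, 158] [ 0.4613 -0.0062  0.021 ]
[315, 178] [ 0.4773 -0.0053  0.021 ]
[314, 232] [ 0.5235 -0.0034  0.021 ]
top []
scene [(0.5, [315.3, 188.1], array([0.5  , 0.002, 0.021]))]
tip proj [[315.67878998 227.77859159]]
```

The stud hasn't moved (mid ≈ 0.502), so the fingers hadn't finished closing before I lifted. Retry with a longer wait.

{"method": "move_arm", "body": {"motion": [{"tx":0,"ty":0,"tz":-0.02,"twist":0},{"tx":0,"ty":0,"tz":0,"twist":0},{"tx":0,"ty":0,"tz":0,"twist":0},{"tx":0,"ty":0,"tz":0,"twist":0},{"tx":0,"ty":0,"tz":0,"twist":0},{"tx":0,"ty":0,"tz":0,"twist":0},{"tx":0,"ty":0,"tz":0,"twist":0},{"tx":0,"ty":0,"tz":0,"twist":0},{"tx":0,"ty":0,"tz":0.04,"twist":0},{"tx":0,"ty":0,"tz":0.03,"twist":0},{"tx":0,"ty":0,"tz":0,"twist":0}], "gripper": 0.2}}

```text
clock: 8.45
position: [0.4978, -0.0033, 0.011]
ee_rot: [0.097, -3.134, 0.001]
force: [-1.0, 0.3, -0.6]
width: 0.401
gripper_force: 0.0
```

{"method": "move_arm", "body": {"motion": [{"tx":0,"ty":0,"tz":0.002,"twist":0},{"tx":0,"ty":0,"tz":0,"twist":0}]}}

```text
clock: 8.65
position: [0.5016, -0.0031, 0.013]
ee_rot: [-0.096, 3.138, 0.0]
force: [0.7, 0.6, 0.6]
width: 0.4
gripper_force: 0.0
```

{"method": "move_arm", "body": {"motion": [{"tx":0,"ty":0,"tz":0,"twist":0},{"tx":0,"ty":0,"tz":0,"twist":0},{"tx":0,"ty":0,"tz":0,"twist":0},{"tx":0,"ty":0,"tz":0,"twist":0},{"tx":0,"ty":0,"tz":0,"twist":0},{"tx":0,"ty":0,"tz":0,"twist":0},{"tx":0,"ty":0,"tz":0,"twist":0},{"tx":0,"ty":0,"tz":0,"twist":0},{"tx":0,"ty":0,"tz":0,"twist":0},{"tx":0,"ty":0,"tz":0,"twist":0}], "gripper": 1}}

```text
clock: 9.65
position: [0.5006, -0.0031, 0.0118]
ee_rot: [0.097, -3.14, -0.0]
force: [-0.2, -0.8, -0.5]
width: 0.001
gripper_force: 0.0
```

Run:
```python
from h import *
shot("w6",["stud_mid"])
im=cv2.imread("pics/w6.png");s=arm.get_image("scene")[:,:,::-1]
a=cv2.resize(im[60:360,160:480],(480,450));b=cv2.resize(s[100:260,220:420],None,fx=2.5,fy=2.5)
o=np.zeros((450,790,3),np.uint8);o[:,:310]=a[:,80:390];o[:400,310:]=b[:,:480];cv2.imwrite("pics/w6c.png",o)
```

```text
[ 0.5006 -0.0031  0.0118] 93.53 9.65
stud_mid [(0.86, [318.1, 237.5])]
```

View pics/w6c.png

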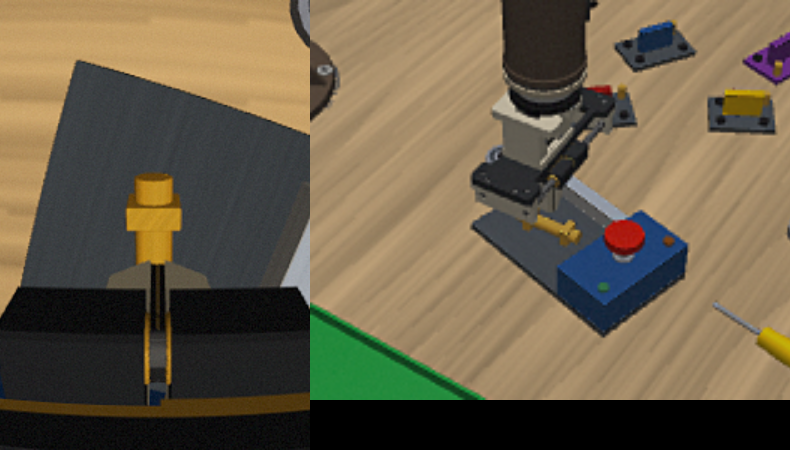

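Run:
```python
from h import *
s=arm.observe();P=s["position"]
for z in(0.0118,.03,.04): print(z,(proj("scene",[[*P[:2],z]])-[220,100])*2.5+[310,0], (proj("wrist",[[*P[:2],z]])))
im=arm.get_image("scene")[:,:,::-1]
u,v=proj("scene",[P])[0].astype(int)
cv2.imwrite("pics/s7.png",cv2.resize(im[v-30:v+20,u-40:u+40],None,fx=9,fy=9,interpolation=cv2.INTER_CUBIC));print(u,v)
```

```text
0.0118 [[546.02589142 228.75537725]] [[315.70394812 227.78344419]]
0.03 [[545.87097068 217.81729383]] [[315.51963677 239.23804106]]
0.04 [[545.7844577  211.70909801]] [[315.40522443 246.40302697]]
314 191
```

View pics/s7.png

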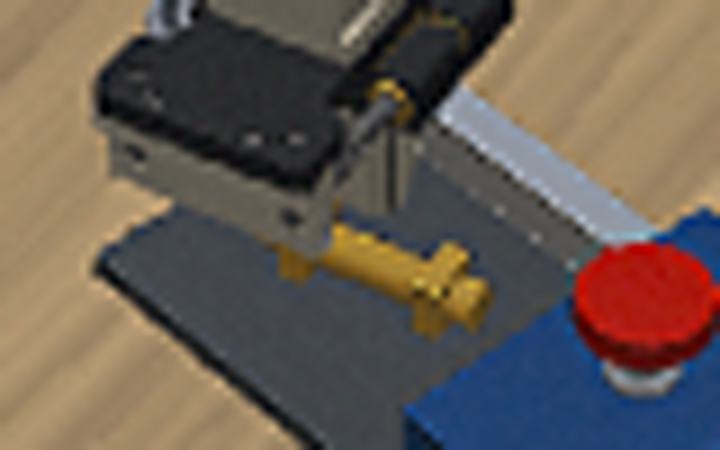

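The scene crop shows the fingers on either side of the rod, around (315,250) and (385,200). The reported width may be misleading, so I lift slowly and check with the camera.

{"method": "move_arm", "body": {"motion": [{"tx":0,"ty":0,"tz":-0.02,"twist":0},{"tx":0,"ty":0,"tz":-0.02,"twist":0},{"tx":0,"ty":0,"tz":0,"twist":0},{"tx":0,"ty":0,"tz":0,"twist":0}]}}

```text
clock: 10.25
position: [0.5008, -0.0031, 0.052]
ee_rot: [-0.097, 3.139, 0.0]
force: [-1.0, 0.2, 0.0]
width: 0.007
gripper_force: 0.0
```

Run:
```python
from h import *
s=arm.observe();P=s["position"];print(P,s["force"],s["width"],s["gripper_force"])
im=arm.get_image("scene")[:,:,::-1];w=arm.get_image("wrist")[:,:,::-1]
u,v=proj("scene",[P])[0].astype(int);print(u,v,proj("wrist",[P]))
a=cv2.resize(im[v-30:v+30,u-30:u+30],(400,400),interpolation=cv2.INTER_CUBIC);b=cv2.resize(w[180:280,266:366],(400,400),interpolation=cv2.INTER_CUBIC)
cv2.imwrite("pics/s8.png",np.hstack([a,b]))
```

```text
[ 0.50084271 -0.00307246  0.05196548] [-1.03428804  0.22873106  0.02955237] 0.007473599501405738 0.0
314 181 [[315.69123314 229.27396256]]
```

View pics/s8.png

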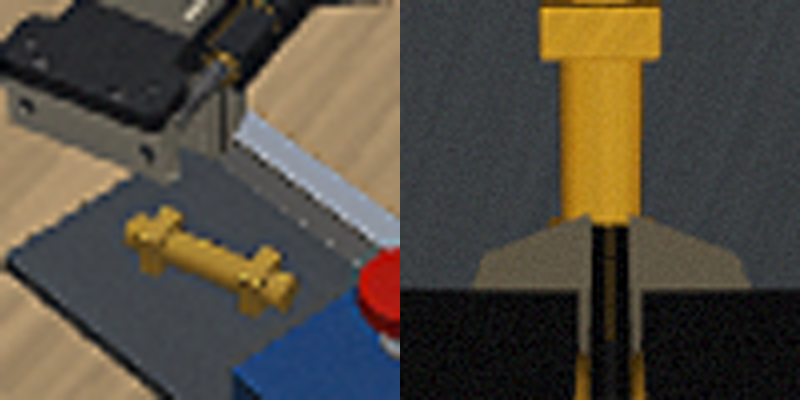

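The fingers did shut, and their visible tips lie about 15–19 mm above the projected TCP in both views. They closed over the rod, so the real tips are higher than the reported TCP. I open and descend, feeling for contact.

{"method": "move_arm", "body": {"motion": [{"tx":0,"ty":0,"tz":0,"twist":0},{"tx":0,"ty":0,"tz":0,"twist":0},{"tx":0,"ty":0,"tz":0,"twist":0},{"tx":0,"ty":0,"tz":0,"twist":0},{"tx":0,"ty":0,"tz":0,"twist":0},{"tx":0,"ty":0,"tz":0,"twist":0},{"tx":0,"ty":0,"tz":0,"twist":0},{"tx":0,"ty":0,"tz":0,"twist":0},{"tx":0,"ty":0,"tz":0.04,"twist":0},{"tx":0,"ty":0,"tz":0,"twist":0},{"tx":0,"ty":0,"tz":0,"twist":0}], "gripper": 0.2}}

```text
clock: 11.45
position: [0.4998, -0.0033, 0.0117]
ee_rot: [0.096, -3.138, 0.0]
force: [-0.4, -0.2, 0.8]
width: 0.403
gripper_force: 0.0
```

{"method": "move_arm", "body": {"motion": [{"tx":0,"ty":0,"tz":0.004,"twist":0},{"tx":0,"ty":0,"tz":0.004,"twist":0},{"tx":0,"ty":0,"tz":0,"twist":0}]}}

```text
clock: 11.75
position: [0.5008, -0.0031, 0.0041]
ee_rot: [-0.096, 3.14, 0.0]
force: [-0.5, -0.5, 0.6]
width: 0.401
gripper_force: 0.0
```

{"method": "move_arm", "body": {"motion": [{"tx":0,"ty":0,"tz":0.002,"twist":0},{"tx":0,"ty":0,"tz":0.002,"twist":0},{"tx":0,"ty":0,"tz":0,"twist":0}]}}

```text
clock: 12.05
position: [0.5005, -0.0031, -0.0003]
ee_rot: [0.097, -3.14, -0.0]
force: [0.5, -0.3, -0.4]
width: 0.404
gripper_force: 0.0
```

Run:
```python
from h import *
s=arm.observe();P=s["position"];print(P,s["force"],s["width"],s["joints"].round(3))
im=arm.get_image("scene")[:,:,::-1];w=arm.get_image("wrist")[:,:,::-1]
u,v=proj("scene",[P])[0].astype(int)
a=cv2.resize(im[v-30:v+30,u-30:u+30],(400,400),interpolation=cv2.INTER_CUBIC);b=cv2.resize(w[180:280,266:366],(400,400),interpolation=cv2.INTER_CUBIC)
cv2.imwrite("pics/s9.png",np.hstack([a,b]))
```

```text
[ 5.00484233e-01 -3.12890719e-03 -3.13522526e-04] [ 0.46905145 -0.27963677 -0.38721498] 0.4035276767231413 [-0.2    0.493  0.132  2.078 -0.114  0.578  1.645]
```

View pics/s9.png

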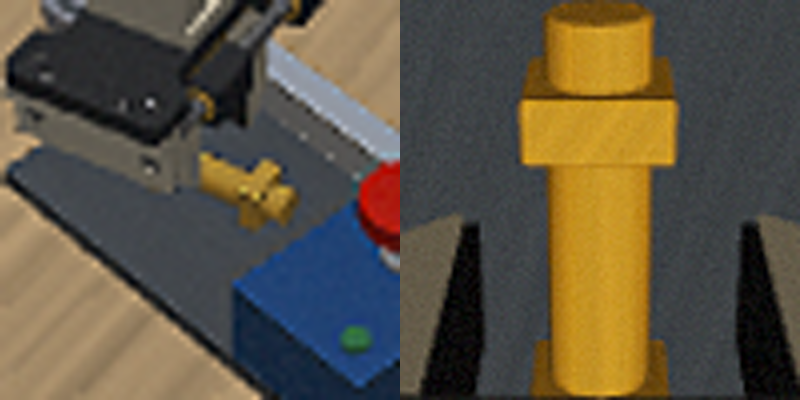

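Confirmed: at reported z≈0 the tips straddle the rod and nothing touches the bed. Down 3 mm more, then close.

{"method": "move_arm", "body": {"motion": [{"tx":0,"ty":0,"tz":0.002,"twist":0},{"tx":0,"ty":0,"tz":0,"twist":0},{"tx":0,"ty":0,"tz":0,"twist":0},{"tx":0,"ty":0,"tz":0,"twist":0},{"tx":0,"ty":0,"tz":0,"twist":0},{"tx":0,"ty":0,"tz":0,"twist":0},{"tx":0,"ty":0,"tz":0,"twist":0},{"tx":0,"ty":0,"tz":0,"twist":0},{"tx":0,"ty":0,"tz":0,"twist":0},{"tx":0,"ty":0,"tz":0,"twist":0}], "gripper": 1}}

```text
clock: 13.15
position: [0.5006, -0.0031, -0.0022]
ee_rot: [-0.096, 3.14, 0.0]
force: [-0.1, -0.7, -0.4]
width: 0.002
gripper_force: 0.0
```

{"method": "move_arm", "body": {"motion": [{"tx":0,"ty":0,"tz":0.002,"twist":0},{"tx":0,"ty":0,"tz":0,"twist":0},{"tx":0,"ty":0,"tz":0,"twist":0}]}}

```text
clock: 13.45
position: [0.5005, -0.0032, -0.0043]
ee_rot: [0.097, -3.14, 0.0]
force: [0.7, -0.4, -0.9]
width: 0.006
gripper_force: 0.0
```

Run:
```python
from h import *
s=arm.observe();P=s["position"];print(P,s["force"],s["width"])
im=arm.get_image("scene")[:,:,::-1];w=arm.get_image("wrist")[:,:,::-1]
u,v=proj("scene",[P])[0].astype(int)
a=cv2.resize(im[v-30:v+30,u-30:u+30],(400,400),interpolation=cv2.INTER_CUBIC);b=cv2.resize(w[180:280,266:366],(400,400),interpolation=cv2.INTER_CUBIC)
cv2.imwrite("pics/s10.png",np.hstack([a,b]))
```

```text
[ 0.50052388 -0.0031562  -0.00429235] [ 0.74495101 -0.38816053 -0.91331058] 0.00582273290584466
```

View pics/s10.png

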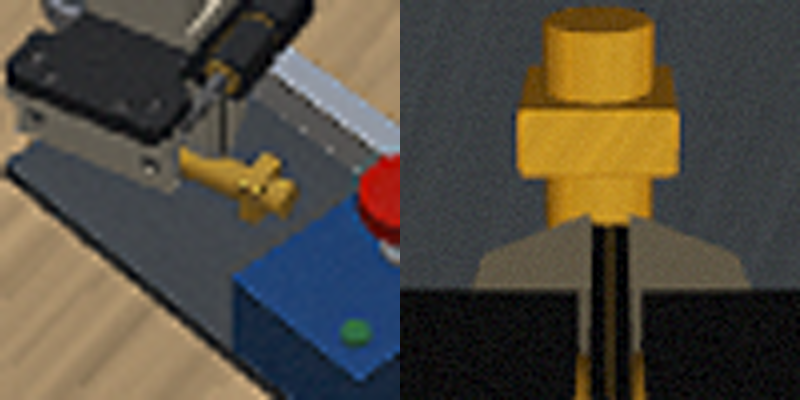

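Still shut above the rod with no contact, so the tip offset is over 33 mm. I feel down onto the rod top (29 mm) to measure it.

{"method": "move_arm", "body": {"motion": [{"tx":0,"ty":0,"tz":0.002,"twist":0},{"tx":0,"ty":0,"tz":0,"twist":0},{"tx":0,"ty":0,"tz":0,"twist":0}]}}

```text
clock: 13.85
position: [0.5006, -0.0032, -0.0062]
ee_rot: [0.096, -3.14, -0.0]
force: [0.0, 0.2, -0.7]
width: 0.008
gripper_force: 0.0
```

{"method": "move_arm", "body": {"motion": [{"tx":0,"ty":0,"tz":0.002,"twist":0},{"tx":0,"ty":0,"tz":0,"twist":0},{"tx":0,"ty":0,"tz":0,"twist":0}]}}

```text
clock: 14.15
position: [0.5009, -0.0031, -0.0069]
ee_rot: [-0.096, 3.139, 0.001]
force: [-4.2, -0.1, 20.7]
width: 0.002
gripper_force: 10.5
```

{"method": "move_arm", "body": {"motion": [{"tx":0,"ty":0,"tz":0.001,"twist":0},{"tx":0,"ty":0,"tz":0,"twist":0},{"tx":0,"ty":0,"tz":0,"twist":0}]}}

```text
clock: 14.45
position: [0.5009, -0.0031, -0.0071]
ee_rot: [-0.096, 3.139, 0.001]
force: [-8.7, 0.4, 34.1]
width: 0.005
gripper_force: 17.1
```

Contact on the rod top at reported z ≈ -0.0065, so the real tips are about 35 mm above the reported TCP. Back up, open, go down to tips ≈ 13 mm and close.

{"method": "move_arm", "body": {"motion": [{"tx":0,"ty":0,"tz":-0.006,"twist":0},{"tx":0,"ty":0,"tz":0,"twist":0},{"tx":0,"ty":0,"tz":0,"twist":0},{"tx":0,"ty":0,"tz":0,"twist":0},{"tx":0,"ty":0,"tz":0,"twist":0},{"tx":0,"ty":0,"tz":0,"twist":0},{"tx":0,"ty":0,"tz":0,"twist":0},{"tx":0,"ty":0,"tz":0,"twist":0},{"tx":0,"ty":0,"tz":0.008,"twist":0},{"tx":0,"ty":0,"tz":0.008,"twist":0},{"tx":0,"ty":0,"tz":0,"twist":0}], "gripper": 0.2}}

```text
clock: 15.55
position: [0.4996, -0.0032, -0.0205]
ee_rot: [0.097, -3.138, 0.0]
force: [-0.6, 0.2, 1.3]
width: 0.4
gripper_force: 0.0
```

{"method": "move_arm", "body": {"motion": [{"tx":0,"ty":0,"tz":0,"twist":0},{"tx":0,"ty":0,"tz":0,"twist":0},{"tx":0,"ty":0,"tz":0,"twist":0},{"tx":0,"ty":0,"tz":0,"twist":0},{"tx":0,"ty":0,"tz":0,"twist":0},{"tx":0,"ty":0,"tz":0,"twist":0},{"tx":0,"ty":0,"tz":0,"twist":0}], "gripper": 1}}

```text
clock: 16.25
position: [0.5008, -0.0032, -0.019]
ee_rot: [-0.096, 3.14, -0.0]
force: [0.4, -1.1, 0.6]
width: 0.165
gripper_force: 40.0
```

Gripped (15 mm, 40 N). Carry it to the bare counter between jig and tray.

{"method": "move_arm", "body": {"motion": [{"tx":0,"ty":0,"tz":-0.03,"twist":0},{"tx":0,"ty":0,"tz":-0.03,"twist":0},{"tx":0.015,"ty":-0.036,"tz":0,"twist":0},{"tx":0.015,"ty":-0.036,"tz":0,"twist":0},{"tx":0.015,"ty":-0.036,"tz":0,"twist":0},{"tx":0.015,"ty":-0.036,"tz":0,"twist":0},{"tx":0,"ty":0,"tz":0,"twist":0},{"tx":0,"ty":0,"tz":0,"twist":0}]}}

```text
clock: 17.05
position: [0.4491, -0.1513, 0.0408]
ee_rot: [0.092, -3.14, -0.0]
force: [-0.5, -0.0, -1.4]
width: 0.163
gripper_force: 40.0
```

{"method": "move_arm", "body": {"motion": [{"tx":0,"ty":0,"tz":0.04,"twist":0},{"tx":0,"ty":0,"tz":0.02,"twist":0},{"tx":0,"ty":0,"tz":0.004,"twist":0},{"tx":0,"ty":0,"tz":0.004,"twist":0},{"tx":0,"ty":0,"tz":0,"twist":0},{"tx":0,"ty":0,"tz":0,"twist":0}]}}

```text
clock: 17.65
position: [0.4504, -0.1504, -0.0264]
ee_rot: [-0.097, 3.139, -0.0]
force: [-1.0, -1.3, -1.5]
width: 0.159
gripper_force: 40.0
```

{"method": "move_arm", "body": {"motion": [{"tx":0,"ty":0,"tz":0.001,"twist":0},{"tx":0,"ty":0,"tz":0.001,"twist":0},{"tx":0,"ty":0,"tz":0,"twist":0},{"tx":0,"ty":0,"tz":0,"twist":0}]}}

```text
clock: 18.05
position: [0.4497, -0.1506, -0.029]
ee_rot: [-0.096, 3.14, 0.0]
force: [-0.4, -0.1, -0.6]
width: 0.162
gripper_force: 40.0
```

{"method": "move_arm", "body": {"motion": [{"tx":0,"ty":0,"tz":0,"twist":0},{"tx":0,"ty":0,"tz":0,"twist":0},{"tx":0,"ty":0,"tz":0,"twist":0},{"tx":0,"ty":0,"tz":0,"twist":0},{"tx":0,"ty":0,"tz":0,"twist":0},{"tx":0,"ty":0,"tz":-0.02,"twist":0},{"tx":0,"ty":0,"tz":-0.04,"twist":0},{"tx":0,"ty":0,"tz":-0.05,"twist":0},{"tx":0,"ty":0,"tz":-0.05,"twist":0},{"tx":0,"ty":0,"tz":-0.04,"twist":0}], "gripper": 0.3}}

```text
clock: 19.05
position: [0.4498, -0.1507, 0.1737]
ee_rot: [-0.096, 3.138, -0.001]
force: [0.6, -0.5, -1.0]
width: 0.346
gripper_force: 0.0
```

Run:
```python
from h import *
rows([0.58,0.26,0.2],93)
```

```text
twist total 0.006 (=0.5 deg, >=1 rows) then tool shift [-151.6  403.4  -26.2] mm j7 1.90
```

{"method": "move_arm", "body": {"motion": [{"tx":-0.017,"ty":0.045,"tz":-0.003,"twist":0},{"tx":-0.017,"ty":0.045,"tz":-0.003,"twist":0},{"tx":-0.017,"ty":0.045,"tz":-0.003,"twist":0},{"tx":-0.017,"ty":0.045,"tz":-0.003,"twist":0},{"tx":-0.017,"ty":0.045,"tz":-0.003,"twist":0},{"tx":-0.017,"ty":0.045,"tz":-0.003,"twist":0},{"tx":-0.017,"ty":0.045,"tz":-0.003,"twist":0},{"tx":-0.017,"ty":0.045,"tz":-0.003,"twist":0},{"tx":-0.017,"ty":0.045,"tz":-0.003,"twist":0},{"tx":0,"ty":0,"tz":0,"twist":0},{"tx":0,"ty":0,"tz":0,"twist":0},{"tx":0,"ty":0,"tz":0,"twist":0}]}}

```text
clock: 20.25
position: [0.5773, 0.2617, 0.1975]
ee_rot: [0.095, -3.14, 0.002]
force: [0.9, -0.2, -0.4]
width: 0.352
gripper_force: 0.0
```

```bash
cat >> h.py <<'E'
def finmask(im,col):
    h=cv2.cvtColor(im,cv2.COLOR_RGB2HSV);H,S,V=[h[...,i].astype(int) for i in range(3)]
    m={"red":((H<8)|(H>172))&(S>150)&(V>60),"blue":(H>100)&(H<120)&(S>110)&(V>45),"yellow":(H>20)&(H<31)&(S>170)&(V>90)}[col].astype(np.uint8)
    return m
def blobs(m,amin=60):
    n,l,st,ce=cv2.connectedComponentsWithStats(m);return [(st[i].tolist(),ce[i].round(1).tolist()) for i in range(1,n) if st[i,4]>amin]
E
python3 - <<'E'
from h import *
shot("w11",["red_plate","red_key","blue_plate","blue_key","yellow_plate","yellow_key"])
im=np.load("w11.npz")["im"]
for c in("red","blue","yellow"):print(c,blobs(finmask(im,c)))
E
```

```text
[0.5773 0.2617 0.1975] 93.42 20.25
red_plate [(0.65, [287.4, 42.5])]
red_key [(0.66, [335.3, 67.2]), (0.5, [152.3, 279.7])]
blue_plate [(0.97, [418.0, 60.0])]
blue_key [(0.69, [460.1, 61.7]), (0.63, [149.2, 279.7])]
yellow_plate [(0.93, [457.7, 184.5]), (0.67, [362.2, 182.6]), (0.66, [354.4, 272.0])]
yellow_key [(0.96, [426.1, 191.9]), (0.95, [346.5, 240.6]), (0.62, [395.7, 201.5])]
red [([268, 21, 35, 38, 472], [285.2, 39.1]), ([551, 176, 58, 80, 997], [573.5, 211.5]), ([80, 185, 29, 34, 732], [94.0, 201.4])]
blue [([412, 37, 37, 34, 401], [430.0, 53.2]), ([74, 152, 80, 81, 3212], [114.0, 188.7]), ([558, 252, 29, 12, 178], [572.0, 257.5]), ([0, 340, 79, 60, 3189], [32.1, 375.9])]
yellow [([53, 71, 8, 38, 114], [57.6, 91.5]), ([351, 165, 28, 44, 446], [364.9, 186.7]), ([141, 293, 16, 25, 296], [148.0, 304.7])]
```

View pics/w11.png

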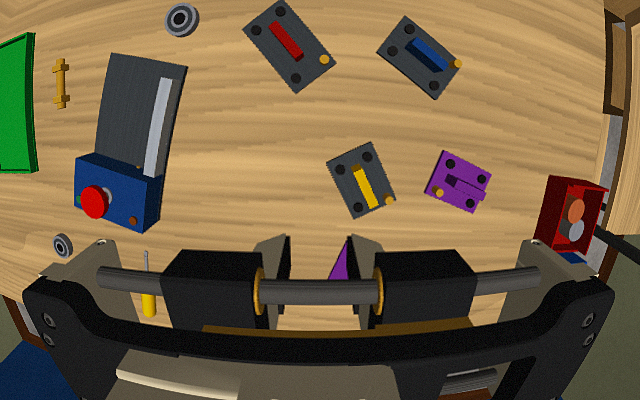

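Wrist view:
- **Plates:** red (288,45) with its stud corner at (336,65), blue (420,57) with stud (458,63), yellow (361,180) with stud (390,201).
- **Purple look-alikes:** (458,182) and partly (340,265).
- **Loose stud:** on the counter at (60,83).

Now the plate pose fit.

```bash
cat >> h.py <<'E'
LEN={"red":.110,"blue":.098,"yellow":.086}
def plate(col,d,hint,zbase=0.,cam="wrist",verb=True):
    """rectify to plane z=zbase+8mm around hint xy, return centre xy, yaw(deg) of plate x axis"""
    N=240;s=.001
    gx,gy=np.meshgrid(np.arange(N),np.arange(N));P=np.stack([hint[0]+(gx-N/2)*s,hint[1]+(gy-N/2)*s,np.full(gx.shape,zbase+.008)],-1).reshape(-1,3)
    uv=proj(cam,P,d).astype(np.float32).reshape(N,N,2)
    im=cv2.remap(d["im"],uv[...,0],uv[...,1],cv2.INTER_LINEAR)
    h=cv2.cvtColor(im,cv2.COLOR_RGB2HSV)
    dark=((h[...,1]<80)&(h[...,2]<110)&(h[...,2]>15)).astype(np.uint8)
    m=cv2.morphologyEx(dark,cv2.MORPH_OPEN,np.ones((5,5)))
    n,l,st,ce=cv2.connectedComponentsWithStats(m)
    i=min((i for i in range(1,n) if st[i,4]>1200),key=lambda i:np.hypot(*(ce[i]-N/2)))
    pts=np.argwhere(l==i)[:,::-1].astype(np.float32)
    c,wh,a=cv2.minAreaRect(cv2.convexHull(pts))
    if wh[0]<wh[1]: a+=90
    c=np.array(c);C=np.array(hint)+(c-N/2)*s
    b=((h[...,0]>13)&(h[...,0]<27)&(h[...,1]>150)&(h[...,2]>100)).astype(np.uint8)
    best=None
    for k in(0,180):
        A=np.radians(a+k);ex=np.array([np.cos(A),np.sin(A)]);ey=np.array([-ex[1],ex[0]])
        q=c+(LEN[col]/2-.012)/s*ex+(.032-.011)/s*ey;q=q.astype(int);v=b[q[1]-8:q[1]+9,q[0]-8:q[0]+9].sum()
        if best is None or v>best[0]: best=(v,(a+k+180)%360-180)
    if verb: print(col,"centre",C.round(4),"yaw %.1f"%best[1],"size",np.round(sorted(wh),1),"studpx",best[0])
    return C,best[1]
E
python3 - <<'E'
from h import *
d=dict(np.load("w11.npz"))
for c,u in(("red",(285,50)),("blue",(420,60)),("yellow",(361,180))):
    plate(c,d,onz("wrist",u,.008,d)[:2])
# height check of red/blue fin top by scene camera
E
```

```text
red centre [0.4229 0.2173] yaw 41.2 size [ 63.2 110.1] studpx 110
blue centre [0.4238 0.3829] yaw 57.9 size [64.4 97.2] studpx 43
yellow centre [0.5902 0.3203] yaw 29.5 size [63.3 85.7] studpx 64
```

Run:
```python
from h import *
rows([0.423,0.2173,0.08],131.2)
```

```text
twist total -0.419 (=-37.7 deg, >=5 rows) then tool shift [146.   67.7 118. ] mm j7 1.13
```

{"method": "move_arm", "body": {"motion": [{"tx":0,"ty":0,"tz":0,"twist":-0.084},{"tx":0,"ty":0,"tz":0,"twist":-0.084},{"tx":0,"ty":0,"tz":0,"twist":-0.084},{"tx":0,"ty":0,"tz":0,"twist":-0.084},{"tx":0,"ty":0,"tz":0,"twist":-0.083},{"tx":0.03,"ty":0.014,"tz":0.023,"twist":0},{"tx":0.03,"ty":0.014,"tz":0.023,"twist":0},{"tx":0.03,"ty":0.014,"tz":0.023,"twist":0},{"tx":0.03,"ty":0.014,"tz":0.023,"twist":0},{"tx":0.026,"ty":0.012,"tz":0.026,"twist":0},{"tx":0,"ty":0,"tz":0,"twist":0},{"tx":0,"ty":0,"tz":0,"twist":0}]}}

```text
clock: 21.8
position: [0.4226, 0.2178, 0.0799]
ee_rot: [1.106, -2.94, 0.0]
force: [0.6, 0.5, -0.2]
width: 0.349
gripper_force: 0.0
```

Run:
```python
from h import *
shot("w12",["red_key"])
d=dict(np.load("w12.npz"))
try: plate("red",d,[.423,.217])
except Exception as e: print(e)
rows([0.423,0.2173,-0.0225],131.2)
im=finmask(d["im"],"red");print(blobs(im),proj("wrist",[[.423,.2173,.042]],d))
```

```text
[0.4226 0.2178 0.0799] 131.22 21.8
red_key [(0.74, [346.4, 247.3]), (0.36, [45.3, 271.8])]
red centre [0.4502 0.2439] yaw 41.1 size [124.6 187.1] studpx 0
twist total 0.000 (=0.0 deg, >=1 rows) then tool shift [ 2.400e+00 -1.000e-01  1.033e+02] mm j7 1.63
[([308, 168, 15, 8, 81], [315.0, 171.6]), ([308, 177, 15, 59, 883], [315.0, 205.9]), ([0, 183, 26, 43, 892], [11.9, 204.2])] [[315.04759459 207.47126637]]
```

Fin centred between the fingers (col 315). Descend and grip.

{"method": "move_arm", "body": {"motion": [{"tx":0,"ty":0,"tz":0.04,"twist":0},{"tx":0,"ty":0,"tz":0.035,"twist":0},{"tx":0,"ty":0,"tz":0.02,"twist":0},{"tx":0,"ty":0,"tz":0.007,"twist":0},{"tx":0,"ty":0,"tz":0,"twist":0},{"tx":0,"ty":0,"tz":0,"twist":0}]}}

```text
clock: 22.5
position: [0.424, 0.2187, -0.0212]
ee_rot: [-1.105, 2.939, 0.001]
force: [-0.7, 0.2, 1.1]
width: 0.349
gripper_force: 0.0
```

{"method": "move_arm", "body": {"motion": [{"tx":0,"ty":0,"tz":0,"twist":0},{"tx":0,"ty":0,"tz":0,"twist":0},{"tx":0,"ty":0,"tz":0,"twist":0},{"tx":0,"ty":0,"tz":0,"twist":0},{"tx":0,"ty":0,"tz":0,"twist":0},{"tx":0,"ty":0,"tz":0,"twist":0},{"tx":0,"ty":0,"tz":0,"twist":0},{"tx":0,"ty":0,"tz":0,"twist":0}], "gripper": 1, "squeeze": 45}}

```text
clock: 23.3
position: [0.4236, 0.218, -0.0214]
ee_rot: [-1.105, 2.939, -0.0]
force: [0.2, -2.0, 7.1]
width: 0.127
gripper_force: 45.0
```

{"method": "move_arm", "body": {"motion": [{"tx":0,"ty":0,"tz":-0.03,"twist":0},{"tx":0,"ty":0,"tz":-0.04,"twist":0},{"tx":0,"ty":0,"tz":0,"twist":0.087},{"tx":0,"ty":0,"tz":0,"twist":0.087},{"tx":0,"ty":0,"tz":0,"twist":0.087},{"tx":0,"ty":0,"tz":0,"twist":0.087},{"tx":0,"ty":0,"tz":0,"twist":0.087},{"tx":0,"ty":0,"tz":0,"twist":0.087},{"tx":0,"ty":0,"tz":0,"twist":0.087},{"tx":0,"ty":0,"tz":0,"twist":0},{"tx":0,"ty":0,"tz":0,"twist":0}]}}

```text
clock: 24.4
position: [0.4225, 0.218, 0.0478]
ee_rot: [-0.365, -3.12, 0.0]
force: [-0.1, 0.5, -1.4]
width: 0.129
gripper_force: 45.0
```

```bash
cat >> h.py <<'E'
def jigw(x,y): # mm in jig -> world xy
    j=np.load("jig.npy");c,s=np.cos(j[2]),np.sin(j[2]);x/=1000;y/=1000
    return np.array([j[0]+c*x-s*y,j[1]+s*x+c*y])
E
python3 - <<'E'
from h import *
print(arm.observe()["force"],arm.observe()["width"])
rows([*jigw(-64,-40),0.05],76.4)
E
```

```text
[-0.12388599  0.54388486 -1.4072485 ] 0.12929384771620375
twist total 0.003 (=0.3 deg, >=1 rows) then tool shift [-142.7 -182.5   -2.2] mm j7 0.81
```

{"method": "move_arm", "body": {"motion": [{"tx":-0.028,"ty":-0.036,"tz":0,"twist":0.003},{"tx":-0.029,"ty":-0.037,"tz":0,"twist":0},{"tx":-0.029,"ty":-0.037,"tz":0,"twist":0},{"tx":-0.029,"ty":-0.037,"tz":0,"twist":0},{"tx":-0.028,"ty":-0.036,"tz":0,"twist":0},{"tx":0,"ty":0,"tz":0,"twist":0},{"tx":0,"ty":0,"tz":0.03,"twist":0},{"tx":0,"ty":0,"tz":0.02,"twist":0},{"tx":0,"ty":0,"tz":0.004,"twist":0},{"tx":0,"ty":0,"tz":0,"twist":0},{"tx":0,"ty":0,"tz":0,"twist":0}]}}

```text
clock: 25.5
position: [0.5186, 0.0064, -0.0054]
ee_rot: [0.377, 3.118, 0.001]
force: [0.1, 0.2, -1.7]
width: 0.124
gripper_force: 45.0
```

Run:
```python
from h import *
s=arm.observe();print(s["force"],s["width"])
rows([*jigw(-64,-40),-0.0114],76.4);rows([*jigw(-55,-32),-0.0114],76.4)
shot("w13",["red_key","stop_corner"])
print(blobs(finmask(np.load("w13.npz")["im"],"red")))
```

```text
[ 0.06439066  0.18583379 -1.73001705] 0.12393124731592627
twist total -0.002 (=-0.2 deg, >=1 rows) then tool shift [0.4 0.5 6. ] mm j7 1.32
twist total -0.002 (=-0.2 deg, >=1 rows) then tool shift [-8.6  8.5  6. ] mm j7 1.32
[ 0.5186  0.0064 -0.0054] 76.21 25.5
red_key [(0.6, [368.4, 9.0])]
stop_corner []
[([305, 204, 26, 76, 1854], [318.0, 242.4]), ([307, 305, 23, 8, 180], [318.0, 308.4])]
```

{"method": "move_arm", "body": {"motion": [{"tx":0,"ty":0,"tz":0.003,"twist":0},{"tx":0,"ty":0,"tz":0.002,"twist":0},{"tx":0,"ty":0,"tz":0.001,"twist":0},{"tx":0,"ty":0,"tz":0,"twist":0},{"tx":0,"ty":0,"tz":0,"twist":0}]}}

```text
clock: 26.15
position: [0.5182, 0.0063, -0.0114]
ee_rot: [0.378, 3.118, 0.001]
force: [-3.3, 0.1, 10.7]
width: 0.127
gripper_force: 45.0
```

{"method": "move_arm", "body": {"motion": [{"tx":-0.003,"ty":0.003,"tz":0,"twist":0},{"tx":-0.003,"ty":0.002,"tz":0,"twist":0},{"tx":0,"ty":0,"tz":0,"twist":0},{"tx":0,"ty":0,"tz":0,"twist":0}]}}

```text
clock: 26.55
position: [0.52, 0.0071, -0.0116]
ee_rot: [-0.381, -3.111, 0.005]
force: [-18.9, -8.0, 30.9]
width: 0.13
gripper_force: 45.0
```

{"method": "move_arm", "body": {"motion": [{"tx":-0.002,"ty":0,"tz":0,"twist":0},{"tx":0,"ty":0,"tz":0,"twist":0},{"tx":0,"ty":0,"tz":0,"twist":0}]}}

```text
clock: 26.85
position: [0.5199, 0.007, -0.0116]
ee_rot: [-0.38, -3.107, 0.004]
force: [-25.0, -6.0, 37.8]
width: 0.129
gripper_force: 45.0
```

{"method": "move_arm", "body": {"motion": [{"tx":0.004,"ty":-0.002,"tz":-0.002,"twist":0},{"tx":0,"ty":0,"tz":-0.001,"twist":0},{"tx":0,"ty":0,"tz":0,"twist":0},{"tx":0,"ty":0,"tz":0,"twist":0}]}}

```text
clock: 27.25
position: [0.5232, 0.0084, -0.0093]
ee_rot: [0.378, 3.118, 0.0]
force: [-0.1, 1.1, -2.1]
width: 0.13
gripper_force: 45.0
```

Run:
```python
from h import *
s=arm.observe();print(s["force"])
shot("w14",["red_key","stop_corner","red_plate"])
im=arm.get_image("scene")[:,:,::-1];w=arm.get_image("wrist")[:,:,::-1]
u,v=proj("scene",[[.57,.01,.02]])[0].astype(int)
a=cv2.resize(im[v-40:v+40,u-40:u+40],(400,400),interpolation=cv2.INTER_CUBIC);b=cv2.resize(w[0:250,200:450],(400,400),interpolation=cv2.INTER_CUBIC)
cv2.imwrite("pics/s14.png",np.hstack([a,b]))
```

```text
[-0.13726221  1.09596333 -2.12433178]
[ 0.5232  0.0084 -0.0093] 76.17 27.25
red_key []
stop_corner []
red_plate [(0.6, [319.0, 241.5]), (0.3, [90.5, 188.3])]
```

View pics/s14.png

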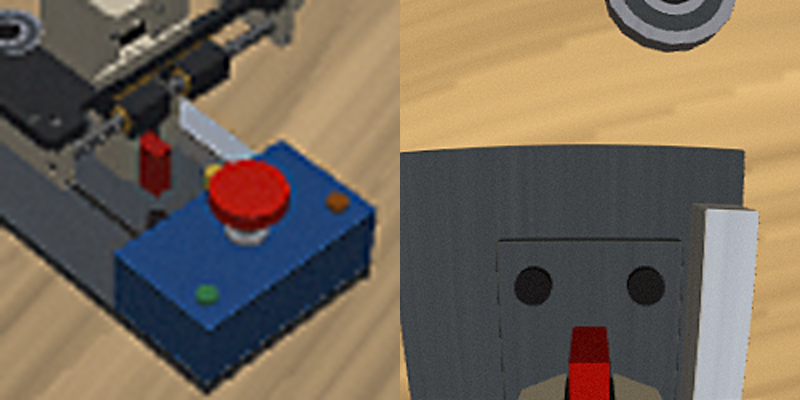

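Crop: the plate is square in the gripper, with its buttons at (533,285) and (646,285) and a gap of about 4 mm to the bar at (687,300). The stall was friction from pressing down, so I push with the plate hovering 1 mm over the bed.

{"method": "move_arm", "body": {"motion": [{"tx":-0.002,"ty":0,"tz":0.0005,"twist":0},{"tx":-0.001,"ty":0,"tz":0,"twist":0},{"tx":-0.001,"ty":0,"tz":0,"twist":0},{"tx":0,"ty":0,"tz":0,"twist":0},{"tx":0,"ty":0,"tz":0,"twist":0}]}}

```text
clock: 28.05
position: [0.5265, 0.0072, -0.0097]
ee_rot: [-0.379, -3.119, -0.0]
force: [-0.3, 0.9, -2.3]
width: 0.127
gripper_force: 45.0
```

{"method": "move_arm", "body": {"motion": [{"tx":-0.001,"ty":0,"tz":0,"twist":0},{"tx":0,"ty":0,"tz":0,"twist":0},{"tx":0,"ty":0,"tz":0,"twist":0}]}}

```text
clock: 28.35
position: [0.5275, 0.0069, -0.0097]
ee_rot: [0.379, 3.119, 0.0]
force: [-0.4, -0.8, -2.6]
width: 0.128
gripper_force: 45.0
```

{"method": "move_arm", "body": {"motion": [{"tx":-0.001,"ty":0,"tz":0,"twist":0},{"tx":0,"ty":0,"tz":0,"twist":0},{"tx":0,"ty":0,"tz":0,"twist":0}]}}

```text
clock: 28.65
position: [0.5285, 0.0067, -0.0097]
ee_rot: [0.379, 3.119, 0.0]
force: [0.2, 0.3, -1.9]
width: 0.126
gripper_force: 45.0
```

{"method": "move_arm", "body": {"motion": [{"tx":-0.001,"ty":0.002,"tz":0,"twist":0},{"tx":0,"ty":0,"tz":0,"twist":0},{"tx":0,"ty":0,"tz":0,"twist":0}]}}

```text
clock: 28.95
position: [0.53, 0.0085, -0.0097]
ee_rot: [0.378, 3.119, 0.0]
force: [0.2, 0.8, -2.2]
width: 0.125
gripper_force: 45.0
```

{"method": "move_arm", "body": {"motion": [{"tx":-0.001,"ty":0.001,"tz":0,"twist":0},{"tx":0,"ty":0,"tz":0,"twist":0},{"tx":0,"ty":0,"tz":0,"twist":0}]}}

```text
clock: 29.25
position: [0.5305, 0.0091, -0.0098]
ee_rot: [-0.379, -3.118, 0.0]
force: [-3.0, -0.2, -2.3]
width: 0.128
gripper_force: 45.0
```

{"method": "move_arm", "body": {"motion": [{"tx":-0.001,"ty":0.001,"tz":0,"twist":0},{"tx":0,"ty":0,"tz":0,"twist":0},{"tx":0,"ty":0,"tz":0,"twist":0}]}}

```text
clock: 29.55
position: [0.5305, 0.0095, -0.0101]
ee_rot: [-0.379, -3.116, 0.001]
force: [-5.5, -0.9, -1.1]
width: 0.129
gripper_force: 45.0
```

{"method": "move_arm", "body": {"motion": [{"tx":0,"ty":0.001,"tz":0,"twist":0},{"tx":0,"ty":0.001,"tz":0,"twist":0},{"tx":0,"ty":0,"tz":0,"twist":0},{"tx":0,"ty":0,"tz":0,"twist":0}]}}

```text
clock: 29.95
position: [0.5307, 0.01, -0.0101]
ee_rot: [-0.38, -3.115, 0.003]
force: [-6.2, -5.0, 1.0]
width: 0.128
gripper_force: 45.0
```

{"method": "move_arm", "body": {"motion": [{"tx":0,"ty":0.001,"tz":0,"twist":0},{"tx":0,"ty":0,"tz":0,"twist":0},{"tx":0,"ty":0,"tz":0,"twist":0}]}}

```text
clock: 30.25
position: [0.5307, 0.01, -0.0101]
ee_rot: [-0.381, -3.115, 0.005]
force: [-6.4, -8.2, 0.7]
width: 0.13
gripper_force: 45.0
```

{"method": "move_arm", "body": {"motion": [{"tx":0,"ty":0.001,"tz":0,"twist":0},{"tx":0,"ty":0,"tz":0,"twist":0},{"tx":0,"ty":0,"tz":0,"twist":0}]}}

```text
clock: 30.55
position: [0.5306, 0.01, -0.0101]
ee_rot: [-0.383, -3.114, 0.006]
force: [-7.8, -10.5, 3.2]
width: 0.124
gripper_force: 45.0
```

Both fences touched at (0.5306, 0.0100). Lower, ease off y by 2 mm, then open.

{"method": "move_arm", "body": {"motion": [{"tx":0,"ty":0,"tz":0.001,"twist":0},{"tx":0,"ty":-0.002,"tz":0,"twist":0},{"tx":0,"ty":0,"tz":0,"twist":0}]}}

```text
clock: 30.85
position: [0.5306, 0.0101, -0.0109]
ee_rot: [-0.381, -3.115, 0.003]
force: [-6.8, -5.3, 3.8]
width: 0.13
gripper_force: 45.0
```

{"method": "move_arm", "body": {"motion": [{"tx":0,"ty":0,"tz":0,"twist":0},{"tx":0,"ty":0,"tz":0,"twist":0},{"tx":0,"ty":0,"tz":0,"twist":0},{"tx":0,"ty":0,"tz":0,"twist":0},{"tx":0,"ty":0,"tz":0,"twist":0},{"tx":0,"ty":0,"tz":0,"twist":0}], "gripper": 0.6}}

```text
clock: 31.45
position: [0.533, 0.0119, -0.0106]
ee_rot: [0.378, 3.118, 0.0]
force: [0.1, -0.9, 0.3]
width: 0.203
gripper_force: 0.0
```

{"method": "move_arm", "body": {"motion": [{"tx":0,"ty":0,"tz":-0.04,"twist":0},{"tx":0,"ty":0,"tz":-0.04,"twist":0},{"tx":0,"ty":0,"tz":-0.04,"twist":0},{"tx":-0.04,"ty":0,"tz":-0.02,"twist":0},{"tx":-0.03,"ty":-0.013,"tz":0,"twist":0},{"tx":-0.02,"ty":0,"tz":0,"twist":0},{"tx":0,"ty":0,"tz":0,"twist":0},{"tx":0,"ty":0,"tz":0,"twist":0},{"tx":0,"ty":0,"tz":0,"twist":0},{"tx":0,"ty":0,"tz":0,"twist":0}], "gripper": 1}}

```text
clock: 32.45
position: [0.6163, -0.0218, 0.1293]
ee_rot: [-0.377, -3.118, -0.0]
force: [0.0, -0.9, 0.3]
width: 0.005
gripper_force: 0.0
```

```bash
cat >> h.py <<'E'
def jigchk(name,col):
    shot(name,[]);d=dict(np.load(name+".npz"));j=np.load("jig.npy")
    N=220;c,s=np.cos(j[2]),np.sin(j[2])
    gx,gy=np.meshgrid(np.arange(N),np.arange(N));X=(gx-160)/1000;Y=(gy-140)/1000   # jig mm grid, x -160..59, y -140..79
    P=np.stack([j[0]+c*X-s*Y,j[1]+s*X+c*Y,np.full(X.shape,.018+j[3])],-1).reshape(-1,3)
    uv=proj("wrist",P,d).astype(np.float32).reshape(N,N,2)
    r=cv2.remap(d["im"],uv[...,0],uv[...,1],cv2.INTER_LINEAR)
    big=cv2.resize(cv2.flip(r,0),None,fx=2.5,fy=2.5,interpolation=cv2.INTER_CUBIC);cv2.imwrite(f"pics/{name}j.png",big[:,:,::-1])
    return r
E
python3 - <<'E'
from h import *
r=jigchk("w15","red")
g=cv2.cvtColor(r,cv2.COLOR_RGB2GRAY)
for x in(-105,-80,-30):print("x",x,g[90:165,x+160-2:x+160+3].mean(1).astype(int).tolist())   # y -50..24
for y in(-50,-20,-10):print("y",y,g[y+140-2:y+140+3,130:175].mean(0).astype(int).tolist())    # x -30..14
E
```

```text
[ 0.6163 -0.0218  0.1293] 76.19 32.45
x -105 [55, 58, 61, 62, 60, 60, 62, 62, 61, 60, 62, 58, 59, 61, 61, 60, 60, 60, 61, 61, 61, 60, 60, 61, 60, 61, 62, 60, 60, 61, 60, 58, 58, 60, 61, 59, 57, 56, 55, 58, 62, 63, 61, 61, 62, 60, 60, 62, 60, 63, 45, 59, 63, 162, 173, 170, 171, 169, 169, 169, 164, 165, 167, 167, 165, 168, 171, 172, 172, 171, 174, 165, 148, 155, 156]
x -80 [61, 60, 60, 61, 60, 61, 61, 62, 61, 60, 60, 55, 39, 47, 53, 52, 50, 50, 51, 50, 51, 50, 50, 50, 51, 48, 59, 63, 62, 61, 61, 59, 59, 60, 63, 63, 61, 60, 61, 60, 61, 64, 61, 62, 61, 59, 58, 60, 60, 60, 45, 61, 92, 159, 174, 172, 171, 171, 170, 168, 166, 167, 169, 170, 170, 171, 176, 174, 172, 173, 177, 147, 148, 152, 152]
x -30 [59, 60, 61, 60, 60, 62, 62, 62, 60, 59, 60, 56, 52, 51, 54, 53, 51, 50, 52, 53, 53, 53, 51, 53, 55, 57, 61, 62, 59, 60, 62, 62, 58, 59, 60, 60, 62, 63, 60, 59, 63, 61, 61, 62, 62, 60, 60, 61, 64, 55, 51, 72, 117, 165, 173, 170, 171, 172, 172, 168, 167, 168, 171, 172, 172, 171, 173, 172, 168, 170, 164, 151, 160, 165, 165]
y -50 [62, 59, 62, 59, 58, 61, 61, 62, 57, 27, 26, 27, 27, 27, 27, 25, 26, 23, 25, 28, 27, 41, 62, 62, 60, 58, 59, 61, 61, 53, 34, 25, 22, 24, 24, 21, 41, 55, 54, 51, 52, 52, 52, 53, 53]
y -20 [61, 60, 61, 58, 61, 61, 61, 62, 61, 61, 61, 61, 59, 62, 61, 61, 61, 62, 61, 59, 61, 57, 61, 59, 59, 61, 62, 60, 63, 51, 33, 23, 22, 24, 26, 20, 40, 54, 54, 53, 52, 51, 52, 52, 53]
y -10 [62, 61, 61, 61, 63, 62, 60, 61, 59, 60, 59, 61, 61, 61, 69, 95, 140, 152, 150, 147, 147, 151, 148, 149, 149, 154, 145, 77, 61, 50, 32, 25, 24, 24, 23, 21, 39, 51, 52, 51, 51, 51, 52, 52, 51]
```

The plate's edge line lies at jig y≈0 for x=-105, -80 and -30, and at x≈0 for y=-50, -20 and -10, so it sits square and flush. Press the plunger.

{"method": "move_arm", "body": {"motion": [{"tx":0,"ty":0,"tz":0.04,"twist":0},{"tx":0,"ty":0,"tz":0.03,"twist":0},{"tx":0,"ty":0,"tz":0.01,"twist":0},{"tx":0,"ty":0,"tz":0.01,"twist":0},{"tx":0,"ty":0,"tz":0.002,"twist":0},{"tx":0,"ty":0,"tz":0,"twist":0},{"tx":0,"ty":0,"tz":0,"twist":0}]}}

```text
clock: 33.2
position: [0.6165, -0.0221, 0.0387]
ee_rot: [-0.378, -3.118, -0.001]
force: [-5.7, 1.2, 6.8]
width: 0.005
gripper_force: 3.6
```

{"method": "move_arm", "body": {"motion": [{"tx":0,"ty":0,"tz":0.002,"twist":0},{"tx":0,"ty":0,"tz":0,"twist":0},{"tx":0,"ty":0,"tz":0,"twist":0}]}}

```text
clock: 33.5
position: [0.6168, -0.0222, 0.037]
ee_rot: [-0.379, -3.119, -0.001]
force: [-4.8, 0.1, 7.4]
width: -0.002
gripper_force: 3.9
```

{"method": "move_arm", "body": {"motion": [{"tx":0,"ty":0,"tz":0.002,"twist":0},{"tx":0,"ty":0,"tz":0.001,"twist":0},{"tx":0,"ty":0,"tz":0,"twist":0},{"tx":0,"ty":0,"tz":0,"twist":0}]}}

```text
clock: 33.9
position: [0.617, -0.0222, 0.0353]
ee_rot: [0.379, 3.118, 0.001]
force: [-9.7, 0.7, 21.3]
width: 0.005
gripper_force: 10.3
```

{"method": "move_arm", "body": {"motion": [{"tx":0,"ty":0,"tz":0.001,"twist":0},{"tx":0,"ty":0,"tz":0,"twist":0},{"tx":0,"ty":0,"tz":0,"twist":0}]}}

```text
clock: 34.2
position: [0.6171, -0.0221, 0.0351]
ee_rot: [0.379, 3.118, 0.002]
force: [-12.5, 1.6, 29.3]
width: 0.004
gripper_force: 14.6
```

At the stop (0.0351, force rising stiffly). Hold 1.2 s, then release and return over the fin.

{"method": "move_arm", "body": {"motion": [{"tx":0,"ty":0,"tz":0,"twist":0},{"tx":0,"ty":0,"tz":0,"twist":0},{"tx":0,"ty":0,"tz":0,"twist":0},{"tx":0,"ty":0,"tz":0,"twist":0},{"tx":0,"ty":0,"tz":0,"twist":0},{"tx":0,"ty":0,"tz":0,"twist":0},{"tx":0,"ty":0,"tz":0,"twist":0},{"tx":0,"ty":0,"tz":0,"twist":0},{"tx":0,"ty":0,"tz":0,"twist":0},{"tx":0,"ty":0,"tz":0,"twist":0},{"tx":0,"ty":0,"tz":0,"twist":0}]}}

```text
clock: 35.3
position: [0.6171, -0.0221, 0.0352]
ee_rot: [0.379, 3.118, 0.002]
force: [-12.7, -0.5, 28.5]
width: 0.003
gripper_force: 14.6
```

{"method": "move_arm", "body": {"motion": [{"tx":0,"ty":0,"tz":-0.03,"twist":0},{"tx":0,"ty":0,"tz":-0.04,"twist":0},{"tx":0.045,"ty":0,"tz":0,"twist":0},{"tx":0.045,"ty":0.012,"tz":0,"twist":0},{"tx":0,"ty":0,"tz":0,"twist":0},{"tx":0,"ty":0,"tz":0,"twist":0},{"tx":0,"ty":0,"tz":0,"twist":0}], "gripper": 0.5}}

```text
clock: 36.0
position: [0.5343, 0.0105, 0.1023]
ee_rot: [0.379, 3.116, 0.001]
force: [0.1, 0.4, -0.0]
width: 0.252
gripper_force: 0.0
```

Run:
```python
from h import *
rows([0.531,0.010,-0.0106],76.2)
```

```text
twist total -0.001 (=-0.1 deg, >=1 rows) then tool shift [  3.3  -1.4 112.9] mm j7 1.29
```

{"method": "move_arm", "body": {"motion": [{"tx":0.003,"ty":-0.0015,"tz":0.045,"twist":0},{"tx":0,"ty":0,"tz":0.045,"twist":0},{"tx":0,"ty":0,"tz":0.018,"twist":0},{"tx":0,"ty":0,"tz":0.004,"twist":0},{"tx":0,"ty":0,"tz":0,"twist":0}]}}

```text
clock: 36.5
position: [0.5302, 0.0095, -0.0109]
ee_rot: [-0.38, -3.118, 0.001]
force: [-0.2, 0.4, 1.0]
width: 0.25
gripper_force: 0.0
```

{"method": "move_arm", "body": {"motion": [{"tx":0,"ty":0,"tz":0,"twist":0},{"tx":0,"ty":0,"tz":0,"twist":0},{"tx":0,"ty":0,"tz":0,"twist":0},{"tx":0,"ty":0,"tz":0,"twist":0},{"tx":0,"ty":0,"tz":0,"twist":0},{"tx":0,"ty":0,"tz":0,"twist":0},{"tx":0,"ty":0,"tz":0,"twist":0}], "gripper": 1}}

```text
clock: 37.2
position: [0.5307, 0.0101, -0.0094]
ee_rot: [0.379, 3.116, 0.001]
force: [0.8, -0.1, 7.3]
width: 0.126
gripper_force: 45.0
```

Run:
```python
from h import *
for cam in("top","scene"):
    c=arm.calibration(cam);im=arm.get_image(cam);h=cv2.cvtColor(im,cv2.COLOR_RGB2HSV)
    m=((h[...,0]>50)&(h[...,0]<75)&(h[...,1]>130)).astype(np.uint8);n,l,st,ce=cv2.connectedComponentsWithStats(m);i=1+np.argmax(st[1:,4])
    pts=np.argwhere(l==i)[:,::-1];hull=cv2.convexHull(pts.astype(np.float32))[:,0]
    for z in(.022,):
        P=np.array([onz(cam,u,z,c)[:2] for u in hull],np.float32);print(cam,z,cv2.minAreaRect(P))
d=dict(np.load("w2.npz"));h=cv2.cvtColor(d["im"],cv2.COLOR_RGB2HSV);m=((h[...,0]>50)&(h[...,0]<75)&(h[...,1]>130)).astype(np.uint8);n,l,st,ce=cv2.connectedComponentsWithStats(m);i=1+np.argmax(st[1:,4]);hull=cv2.convexHull(np.argwhere(l==i)[:,::-1].astype(np.float32))[:,0]
print("w2",cv2.minAreaRect(np.array([onz("wrist",u,.022,d)[:2] for u in hull],np.float32)))
```

```text
top 0.022 ((0.5305067300796509, -0.24519775807857513), (0.003068517195060849, 0.009182088077068329), 89.59412384033203)
scene 0.022 ((0.47901636362075806, -0.31786635518074036), (0.25734657049179077, 0.1484929919242859), 0.6126232743263245)
w2 ((0.47388389706611633, -0.30484840273857117), (0.24819695949554443, 0.15308022499084473), 0.6345487833023071)
```

{"method": "move_arm", "body": {"motion": [{"tx":0,"ty":0,"tz":-0.03,"twist":0},{"tx":0,"ty":-0.01,"tz":-0.04,"twist":0},{"tx":0,"ty":-0.03,"tz":-0.03,"twist":0},{"tx":0,"ty":0,"tz":0,"twist":0.093},{"tx":0,"ty":0,"tz":0,"twist":0.093},{"tx":0,"ty":0,"tz":0,"twist":0.093},{"tx":0,"ty":0,"tz":0,"twist":0.093},{"tx":0,"ty":0,"tz":0,"twist":0.093},{"tx":0,"ty":0,"tz":0,"twist":0.093},{"tx":0,"ty":0,"tz":0,"twist":0.093},{"tx":0,"ty":0,"tz":0,"twist":0.093},{"tx":0,"ty":0,"tz":0,"twist":0.093}]}}

```text
clock: 38.5
position: [0.5194, -0.0285, 0.0895]
ee_rot: [-2.212, -2.231, -0.0]
force: [-0.7, 0.7, -1.7]
width: 0.126
gripper_force: 45.0
```

Run:
```python
from h import *
print(arm.observe()["position"],arm.observe()["width"],yaw())
rows([0.50,-0.36,0.12],0.6)
```

```text
[ 0.51935365 -0.02851732  0.08951265] 0.12621974909958375 0.48885380899965125
twist total -0.001 (=-0.1 deg, >=1 rows) then tool shift [-331.2  -22.8  -30.6] mm j7 0.23
```

{"method": "move_arm", "body": {"motion": [{"tx":-0.041,"ty":-0.003,"tz":-0.004,"twist":0},{"tx":-0.041,"ty":-0.003,"tz":-0.004,"twist":0},{"tx":-0.041,"ty":-0.003,"tz":-0.004,"twist":0},{"tx":-0.041,"ty":-0.003,"tz":-0.004,"twist":0},{"tx":-0.041,"ty":-0.003,"tz":-0.004,"twist":0},{"tx":-0.041,"ty":-0.003,"tz":-0.004,"twist":0},{"tx":-0.041,"ty":-0.003,"tz":-0.003,"twist":0},{"tx":-0.044,"ty":-0.002,"tz":-0.003,"twist":0},{"tx":0,"ty":0,"tz":0,"twist":0},{"tx":0,"ty":0,"tz":0,"twist":0},{"tx":0,"ty":0,"tz":0,"twist":0}]}}

```text
clock: 39.6
position: [0.5016, -0.3585, 0.119]
ee_rot: [-2.203, -2.238, -0.001]
force: [0.9, 0.1, -3.2]
width: 0.129
gripper_force: 45.0
```

Run:
```python
from h import *
shot("w16",["tray"])
d=dict(np.load("w16.npz"))
N=340;gx,gy=np.meshgrid(np.arange(N),np.arange(N))
for z in(.022,.005):
    P=np.stack([.48+(gx-N/2)*.001,-.315+(gy-N/2)*.001,np.full(gx.shape,z)],-1).reshape(-1,3)
    uv=proj("wrist",P,d).astype(np.float32).reshape(N,N,2);r=cv2.remap(d["im"],uv[...,0],uv[...,1],cv2.INTER_LINEAR)
    h=cv2.cvtColor(r,cv2.COLOR_RGB2HSV);g=((h[...,0]>50)&(h[...,0]<75)&(h[...,1]>120)).astype(np.uint8)
    pts=np.argwhere(cv2.morphologyEx(g,cv2.MORPH_OPEN,np.ones((3,3))))[:,::-1]
    print(z,pts.min(0),pts.max(0))
    # extents along rows/cols (mm from 0.48,-0.315)
    for y in(-40,0,30,50):
        k=np.nonzero(g[y+170])[0]-170;print(" y",y,k.min(),k.max())
    for x in(-100,-50,50,100):
        k=np.nonzero(g[:,x+170])[0]-170;print(" x",x,k.min(),k.max())
    cv2.imwrite(f"pics/tray{z}.png",r[:,:,::-1])
```

```text
[ 0.5016 -0.3585  0.119 ] 0.93 39.6
tray [(0.91, [295.7, 140.9])]
0.022 [ 40 102] [288 244]
 y -40 -129 117
 y 0 -130 117
 y 30 -130 117
 y 50 -130 117
 x -100 -68 72
 x -50 -67 72
 x 50 -2 73
 x 100 -65 74
0.005 [31 96] [294 246]
 y -40 -138 123
 y 0 -138 123
 y 30 -139 123
 y 50 -139 122
 x -100 -74 74
 x -50 -73 74
 x 50 -5 75
 x 100 -72 76
```

Tray centre (0.4735, -0.312), yaw 0.6°, sizes match. Lay red in the slot at tray x = +78.

{"method": "move_arm", "body": {"motion": [{"tx":0.022,"ty":0.025,"tz":0,"twist":0},{"tx":0.023,"ty":0.024,"tz":0,"twist":0},{"tx":0,"ty":0,"tz":0,"twist":0},{"tx":0,"ty":0,"tz":0.04,"twist":0},{"tx":0,"ty":0,"tz":0.04,"twist":0},{"tx":0,"ty":0,"tz":0.03,"twist":0},{"tx":0,"ty":0,"tz":0.02,"twist":0},{"tx":0,"ty":0,"tz":0,"twist":0},{"tx":0,"ty":0,"tz":0,"twist":0}]}}

```text
clock: 40.6
position: [0.55, -0.3135, -0.0105]
ee_rot: [-2.204, -2.238, -0.0]
force: [-0.3, -0.1, -2.3]
width: 0.128
gripper_force: 45.0
```

{"method": "move_arm", "body": {"motion": [{"tx":0,"ty":0,"tz":0.002,"twist":0},{"tx":0,"ty":0,"tz":0.002,"twist":0},{"tx":0,"ty":0,"tz":0,"twist":0},{"tx":0,"ty":0,"tz":0,"twist":0}]}}

```text
clock: 41.0
position: [0.5499, -0.3143, -0.0144]
ee_rot: [2.205, 2.237, 0.0]
force: [-0.1, -0.6, -1.8]
width: 0.128
gripper_force: 45.0
```

{"method": "move_arm", "body": {"motion": [{"tx":0,"ty":0,"tz":0.001,"twist":0},{"tx":0,"ty":0,"tz":0.0005,"twist":0},{"tx":0,"ty":0,"tz":0,"twist":0}]}}

```text
clock: 41.3
position: [0.5501, -0.3145, -0.0151]
ee_rot: [2.205, 2.237, 0.001]
force: [-2.5, 1.7, 9.9]
width: 0.127
gripper_force: 45.0
```

{"method": "move_arm", "body": {"motion": [{"tx":0,"ty":0,"tz":0,"twist":0},{"tx":0,"ty":0,"tz":0,"twist":0},{"tx":0,"ty":0,"tz":0,"twist":0},{"tx":0,"ty":0,"tz":0,"twist":0},{"tx":0,"ty":0,"tz":0,"twist":0},{"tx":0,"ty":0,"tz":0,"twist":0},{"tx":0,"ty":0,"tz":-0.03,"twist":0},{"tx":0,"ty":0,"tz":-0.05,"twist":0},{"tx":0,"ty":0,"tz":-0.05,"twist":0},{"tx":0,"ty":0,"tz":-0.05,"twist":0}], "gripper": 0.5}}

```text
clock: 42.3
position: [0.5494, -0.3143, 0.1657]
ee_rot: [-2.206, -2.237, 0.0]
force: [1.3, -0.2, -0.4]
width: 0.25
gripper_force: 0.0
```

{"method": "move_arm", "body": {"motion": [{"tx":0.045,"ty":0,"tz":0,"twist":-0.085},{"tx":0.044,"ty":-0.006,"tz":0,"twist":-0.085},{"tx":0.043,"ty":0.012,"tz":0,"twist":-0.085},{"tx":0.042,"ty":0.018,"tz":0,"twist":-0.085},{"tx":0.038,"ty":0.024,"tz":0,"twist":-0.085},{"tx":0.034,"ty":0.03,"tz":0,"twist":-0.085},{"tx":0.029,"ty":0.035,"tz":0,"twist":-0.085},{"tx":0.022,"ty":0.04,"tz":0,"twist":-0.085},{"tx":0.016,"ty":0.042,"tz":0,"twist":-0.085},{"tx":0.01,"ty":0.044,"tz":0,"twist":-0.085},{"tx":0.003,"ty":0.045,"tz":0,"twist":-0.085},{"tx":0,"ty":0.045,"tz":0,"twist":-0.085}]}}

```text
clock: 43.5
position: [0.5693, 0.2249, 0.164]
ee_rot: [-0.08, 3.14, 0.0]
force: [0.7, 0.0, -0.6]
width: 0.251
gripper_force: 0.0
```

Run:
```python
from h import *
rows([0.577,0.262,0.1975],93)
```

```text
twist total -0.001 (=-0.1 deg, >=1 rows) then tool shift [ -9.6  36.6 -33.5] mm j7 1.19
```

Now view the blue and yellow plates.

{"method": "move_arm", "body": {"motion": [{"tx":-0.009,"ty":0.03,"tz":-0.033,"twist":0},{"tx":0,"ty":0.03,"tz":0,"twist":0},{"tx":0,"ty":0,"tz":0,"twist":0},{"tx":0,"ty":0,"tz":0,"twist":0},{"tx":0,"ty":0,"tz":0,"twist":0}]}}

```text
clock: 44.0
position: [0.5754, 0.2821, 0.1964]
ee_rot: [0.07, -3.14, 0.002]
force: [0.4, 0.7, 0.3]
width: 0.25
gripper_force: 0.0
```

Run:
```python
from h import *
shot("w17",["blue_plate"])
d=dict(np.load("w17.npz"))
print(blobs(finmask(d["im"],"blue")),blobs(finmask(d["im"],"yellow")))
C,a=plate("blue",d,[.424,.383]);plate("yellow",d,[.59,.32])
rows([*C,0.08],a+90)
```

```text
[0.5754 0.2821 0.1964] 92.52 44.0
blue_plate [(0.75, [400.4, 60.3])]
[([392, 34, 40, 34, 425], [411.6, 50.2]), ([66, 158, 72, 79, 2888], [103.5, 193.4]), ([556, 250, 26, 14, 179], [569.4, 256.5]), ([0, 344, 79, 56, 2981], [33.0, 377.6])] [([335, 164, 27, 45, 450], [348.4, 187.4]), ([134, 292, 15, 27, 311], [140.8, 305.0])]
blue centre [0.4239 0.383 ] yaw 57.6 size [64.1 96.9] studpx 55
yellow centre [0.59   0.3204] yaw 29.7 size [63.3 85.6] studpx 70
twist total -0.612 (=-55.1 deg, >=7 rows) then tool shift [ -4.1 182.3 116.5] mm j7 1.10
```

{"method": "move_arm", "body": {"motion": [{"tx":0,"ty":0,"tz":0,"twist":-0.087},{"tx":0,"ty":0,"tz":0,"twist":-0.087},{"tx":0,"ty":0,"tz":0,"twist":-0.087},{"tx":0,"ty":0,"tz":0,"twist":-0.088},{"tx":0,"ty":0,"tz":0,"twist":-0.088},{"tx":0,"ty":0,"tz":0,"twist":-0.088},{"tx":0,"ty":0,"tz":0,"twist":-0.087},{"tx":-0.001,"ty":0.037,"tz":0.023,"twist":0},{"tx":-0.001,"ty":0.037,"tz":0.023,"twist":0},{"tx":-0.001,"ty":0.037,"tz":0.023,"twist":0},{"tx":-0.001,"ty":0.037,"tz":0.023,"twist":0},{"tx":0,"ty":0.034,"tz":0.024,"twist":0}], "gripper": 0.3}}

```text
clock: 45.3
position: [0.4227, 0.3843, 0.0803]
ee_rot: [-1.514, 2.752, 0.0]
force: [0.8, 0.1, -0.4]
width: 0.352
gripper_force: 0.0
```

{"method": "move_arm", "body": {"motion": [{"tx":0,"ty":0,"tz":0,"twist":0},{"tx":0,"ty":0,"tz":0,"twist":0},{"tx":0,"ty":0,"tz":0,"twist":0}]}}

```text
clock: 45.6
position: [0.4254, 0.3833, 0.0815]
ee_rot: [-1.512, 2.752, -0.001]
force: [0.6, -0.5, 0.4]
width: 0.353
gripper_force: 0.0
```

Run:
```python
from h import *
shot("w18",[])
d=dict(np.load("w18.npz"));print(blobs(finmask(d["im"],"blue")),proj("wrist",[[.4239,.383,.042]],d))
rows([.4239,.383,-0.0225],147.6)
```

```text
[0.4254 0.3833 0.0815] 147.55 45.6
[([0, 12, 13, 37, 320], [4.7, 29.0]), ([311, 174, 16, 60, 899], [318.0, 203.4]), ([0, 258, 79, 142, 5427], [24.6, 351.4])] [[317.47831824 204.99254832]]
twist total -0.001 (=-0.0 deg, >=1 rows) then tool shift [  1.3   1.4 104.1] mm j7 1.64
```

{"method": "move_arm", "body": {"motion": [{"tx":0.001,"ty":0.001,"tz":0.04,"twist":0},{"tx":0,"ty":0,"tz":0.035,"twist":0},{"tx":0,"ty":0,"tz":0.02,"twist":0},{"tx":0,"ty":0,"tz":0.008,"twist":0},{"tx":0,"ty":0,"tz":0,"twist":0}]}}

```text
clock: 46.15
position: [0.423, 0.3831, -0.0225]
ee_rot: [1.514, -2.752, 0.001]
force: [-0.5, -0.0, 0.3]
width: 0.351
gripper_force: 0.0
```

{"method": "move_arm", "body": {"motion": [{"tx":0,"ty":0,"tz":0,"twist":0},{"tx":0,"ty":0,"tz":0,"twist":0},{"tx":0,"ty":0,"tz":0,"twist":0},{"tx":0,"ty":0,"tz":0,"twist":0},{"tx":0,"ty":0,"tz":0,"twist":0},{"tx":0,"ty":0,"tz":0,"twist":0},{"tx":0,"ty":0,"tz":0,"twist":0},{"tx":0,"ty":0,"tz":0,"twist":0}], "gripper": 1}}

```text
clock: 46.95
position: [0.4234, 0.3844, -0.0209]
ee_rot: [-1.514, 2.75, 0.0]
force: [0.8, -1.8, 6.9]
width: 0.129
gripper_force: 45.0
```

{"method": "move_arm", "body": {"motion": [{"tx":0,"ty":0,"tz":-0.03,"twist":0},{"tx":0,"ty":0,"tz":-0.04,"twist":0},{"tx":0,"ty":0,"tz":0,"twist":0.088},{"tx":0,"ty":0,"tz":0,"twist":0.088},{"tx":0,"ty":0,"tz":0,"twist":0.088},{"tx":0,"ty":0,"tz":0,"twist":0.088},{"tx":0,"ty":0,"tz":0,"twist":0.088},{"tx":0,"ty":0,"tz":0,"twist":0.088},{"tx":0,"ty":0,"tz":0,"twist":0.088},{"tx":0,"ty":0,"tz":0,"twist":0.088},{"tx":0,"ty":0,"tz":0,"twist":0.088},{"tx":0,"ty":0,"tz":0,"twist":0}]}}

```text
clock: 48.15
position: [0.4218, 0.3841, 0.048]
ee_rot: [-0.374, -3.119, 0.0]
force: [0.2, 0.1, -2.0]
width: 0.125
gripper_force: 45.0
```

Run:
```python
from h import *
s=arm.observe();print(s["position"],s["width"],s["gripper_force"],yaw())
rows([*jigw(-52,-40),0.05],76.4)
```

```text
[0.4218064  0.38414206 0.04795555] 0.12502125930440858 45.00114619731903 76.32749540140259
twist total -0.001 (=-0.1 deg, >=1 rows) then tool shift [-194.5 -343.9   -2.1] mm j7 0.59
```

{"method": "move_arm", "body": {"motion": [{"tx":-0.0215,"ty":-0.038,"tz":0,"twist":0},{"tx":-0.0215,"ty":-0.038,"tz":0,"twist":0},{"tx":-0.0215,"ty":-0.038,"tz":0,"twist":0},{"tx":-0.0215,"ty":-0.038,"tz":0,"twist":0},{"tx":-0.0215,"ty":-0.038,"tz":0,"twist":0},{"tx":-0.0215,"ty":-0.038,"tz":0,"twist":0},{"tx":-0.0215,"ty":-0.038,"tz":0,"twist":0},{"tx":-0.022,"ty":-0.039,"tz":0,"twist":0},{"tx":-0.022,"ty":-0.039,"tz":0,"twist":0},{"tx":0,"ty":0,"tz":0,"twist":0},{"tx":0,"ty":0,"tz":0.03,"twist":0},{"tx":0,"ty":0,"tz":0.025,"twist":0}]}}

```text
clock: 49.35
position: [0.5311, 0.0038, -0.0074]
ee_rot: [0.366, 3.119, 0.001]
force: [-0.0, 0.0, -2.4]
width: 0.13
gripper_force: 45.0
```

{"method": "move_arm", "body": {"motion": [{"tx":0,"ty":0,"tz":0.002,"twist":0},{"tx":0,"ty":0,"tz":0,"twist":0},{"tx":0,"ty":0,"tz":0,"twist":0}]}}

```text
clock: 49.65
position: [0.5308, 0.0041, -0.0084]
ee_rot: [0.369, 3.119, 0.0]
force: [-0.3, -0.0, -0.7]
width: 0.128
gripper_force: 45.0
```

Run:
```python
from h import *
s=arm.observe();print(s["force"].round(1),s["width"])
rows([*jigw(-46.8,-34.2),-0.0097],76.3)
```

```text
[-0.3 -0.  -0.7] 0.12795527872479284
twist total 0.002 (=0.2 deg, >=1 rows) then tool shift [-4.4  5.7  1.3] mm j7 1.35
```

{"method": "move_arm", "body": {"motion": [{"tx":-0.002,"ty":0.002,"tz":0.0012,"twist":0.001},{"tx":-0.001,"ty":0.002,"tz":0,"twist":0},{"tx":-0.001,"ty":0,"tz":0,"twist":0},{"tx":0,"ty":0,"tz":0,"twist":0},{"tx":0,"ty":0,"tz":0,"twist":0}]}}

```text
clock: 50.15
position: [0.5354, 0.0068, -0.0103]
ee_rot: [-0.374, -3.119, 0.0]
force: [-0.4, 0.6, -1.7]
width: 0.131
gripper_force: 45.0
```

{"method": "move_arm", "body": {"motion": [{"tx":-0.001,"ty":0,"tz":0,"twist":0},{"tx":0,"ty":0,"tz":0,"twist":0},{"tx":0,"ty":0,"tz":0,"twist":0}]}}

```text
clock: 50.45
position: [0.5359, 0.0067, -0.0105]
ee_rot: [-0.374, -3.119, -0.0]
force: [-2.5, 0.7, -0.5]
width: 0.128
gripper_force: 45.0
```

{"method": "move_arm", "body": {"motion": [{"tx":-0.001,"ty":0,"tz":0,"twist":0},{"tx":0,"ty":0,"tz":0,"twist":0},{"tx":0,"ty":0,"tz":0,"twist":0}]}}

```text
clock: 50.75
position: [0.5359, 0.0067, -0.0107]
ee_rot: [-0.373, -3.117, -0.0]
force: [-5.1, 1.5, 0.7]
width: 0.129
gripper_force: 45.0
```

X contact as expected. Now push along y.

{"method": "move_arm", "body": {"motion": [{"tx":0,"ty":0.001,"tz":0,"twist":0},{"tx":0,"ty":0.001,"tz":0,"twist":0},{"tx":0,"ty":0,"tz":0,"twist":0},{"tx":0,"ty":0,"tz":0,"twist":0}]}}

```text
clock: 51.15
position: [0.5362, 0.0077, -0.0109]
ee_rot: [-0.374, -3.116, 0.001]
force: [-5.0, 0.1, -1.1]
width: 0.131
gripper_force: 45.0
```

{"method": "move_arm", "body": {"motion": [{"tx":0,"ty":0.001,"tz":0,"twist":0},{"tx":0,"ty":0.001,"tz":0,"twist":0},{"tx":0,"ty":0,"tz":0,"twist":0}]}}

```text
clock: 51.45
position: [0.5364, 0.0086, -0.0109]
ee_rot: [-0.375, -3.116, 0.003]
force: [-5.9, -4.2, -0.8]
width: 0.127
gripper_force: 45.0
```

{"method": "move_arm", "body": {"motion": [{"tx":-0.001,"ty":0.001,"tz":0,"twist":0},{"tx":0,"ty":0,"tz":0,"twist":0},{"tx":0,"ty":0,"tz":0,"twist":0}]}}

```text
clock: 51.75
position: [0.5364, 0.0086, -0.0109]
ee_rot: [-0.376, -3.114, 0.004]
force: [-9.8, -6.8, 4.8]
width: 0.13
gripper_force: 45.0
```

{"method": "move_arm", "body": {"motion": [{"tx":0,"ty":-0.001,"tz":0.0005,"twist":0},{"tx":0,"ty":0,"tz":0,"twist":0}]}}

```text
clock: 51.95
position: [0.5363, 0.0086, -0.0111]
ee_rot: [-0.375, -3.114, 0.003]
force: [-11.6, -2.9, 8.1]
width: 0.128
gripper_force: 45.0
```

{"method": "move_arm", "body": {"motion": [{"tx":0,"ty":0,"tz":0,"twist":0},{"tx":0,"ty":0,"tz":0,"twist":0},{"tx":0,"ty":0,"tz":0,"twist":0},{"tx":0,"ty":0,"tz":0,"twist":0},{"tx":0,"ty":0,"tz":0,"twist":0},{"tx":0,"ty":0,"tz":0,"twist":0}], "gripper": 0.6}}

```text
clock: 52.55
position: [0.5394, 0.0101, -0.0108]
ee_rot: [0.374, 3.119, 0.0]
force: [0.2, 0.8, -0.3]
width: 0.204
gripper_force: 0.0
```

{"method": "move_arm", "body": {"motion": [{"tx":0,"ty":0,"tz":-0.04,"twist":0},{"tx":0,"ty":0,"tz":-0.04,"twist":0},{"tx":0,"ty":0,"tz":-0.04,"twist":0},{"tx":-0.04,"ty":0,"tz":-0.02,"twist":0},{"tx":-0.03,"ty":-0.012,"tz":0,"twist":0},{"tx":-0.014,"ty":0,"tz":0,"twist":0},{"tx":0,"ty":0,"tz":0,"twist":0},{"tx":0,"ty":0,"tz":0,"twist":0},{"tx":0,"ty":0,"tz":0,"twist":0},{"tx":0,"ty":0,"tz":0,"twist":0}], "gripper": 1}}

```text
clock: 53.55
position: [0.6173, -0.0209, 0.1291]
ee_rot: [-0.373, -3.119, -0.0]
force: [0.5, -0.8, -0.4]
width: 0.002
gripper_force: 0.0
```

```bash
cat >> h.py <<'E'
def edges(name):
    r=jigchk(name,"");g=cv2.cvtColor(r,cv2.COLOR_RGB2GRAY)
    for x in(-100,-85,-80,-75,-30,-15):print("x",x,g[132:150,x+158:x+163].mean(1).astype(int).tolist())   # y -8..9
    for y in(-60,-50,-20,-3):print("y",y,g[y+138:y+143,148:172].mean(0).astype(int).tolist())    # x -12..11
    rows([.6163,-.0218,.06],None)
E
python3 - <<'E'
from h import *
edges("w19")
E
```

```text
[ 0.6173 -0.0209  0.1291] 76.37 53.55
x -100 [57, 55, 56, 60, 62, 59, 62, 60, 62, 55, 83, 156, 172, 172, 173, 172, 170, 168]
x -85 [27, 37, 57, 62, 62, 60, 62, 64, 63, 60, 105, 174, 175, 172, 171, 172, 172, 170]
x -80 [50, 58, 63, 63, 61, 61, 60, 60, 60, 53, 89, 169, 173, 172, 172, 172, 172, 170]
x -75 [62, 61, 62, 63, 62, 60, 61, 60, 57, 63, 96, 159, 176, 172, 171, 172, 171, 169]
x -30 [61, 59, 63, 62, 62, 64, 63, 57, 60, 59, 111, 169, 174, 170, 172, 173, 173, 170]
x -15 [102, 92, 79, 66, 61, 60, 66, 69, 60, 74, 140, 178, 171, 170, 171, 171, 172, 170]
y -60 [59, 60, 61, 63, 62, 63, 63, 60, 65, 61, 66, 62, 20, 23, 24, 26, 22, 24, 45, 52, 54, 54, 50, 52]
y -50 [27, 27, 31, 46, 62, 64, 64, 64, 62, 64, 65, 62, 15, 23, 25, 26, 22, 22, 42, 53, 52, 54, 52, 53]
y -20 [61, 62, 61, 61, 63, 61, 62, 62, 62, 60, 62, 62, 23, 23, 23, 23, 22, 21, 36, 50, 54, 52, 52, 51]
y -3 [75, 85, 89, 91, 90, 83, 75, 68, 62, 59, 62, 60, 34, 23, 22, 23, 24, 25, 34, 48, 55, 51, 53, 47]
twist total 0.000 (=0.0 deg, >=0 rows) then tool shift [ 0.9 -1.  69.2] mm j7 1.38
```

Run:
```python
from h import *
j=np.load("jig.npy");c,s=np.cos(j[2]),np.sin(j[2])
out=[]
for n in("w15","w19"):
    d=dict(np.load(n+".npz"));N=560
    gx,gy=np.meshgrid(np.arange(N),np.arange(200));X=(-125+gx*.25)/1000;Y=(-40+gy*.25)/1000
    P=np.stack([j[0]+c*X-s*Y,j[1]+s*X+c*Y,np.full(X.shape,.018+j[3])],-1).reshape(-1,3)
    uv=proj("wrist",P,d).astype(np.float32).reshape(200,N,2)
    r=cv2.remap(d["im"],uv[...,0],uv[...,1],cv2.INTER_CUBIC);g=cv2.cvtColor(r,cv2.COLOR_RGB2GRAY)
    out.append(cv2.flip(r,0)[:,:,::-1])
    for x0 in(-105,-75,-40):
        k=int((x0+125)*4);print(n,x0,g[148:180:1,k-20:k+20].mean(1).astype(int).tolist())
cv2.imwrite("pics/cmp.png",cv2.resize(np.vstack(out),(784,560)))
```

```text
w15 -105 [62, 62, 62, 62, 61, 61, 62, 63, 61, 57, 52, 48, 46, 47, 50, 55, 59, 58, 54, 53, 64, 86, 112, 139, 162, 175, 177, 175, 173, 174, 172, 170]
w15 -75 [59, 59, 60, 60, 61, 63, 65, 67, 66, 64, 61, 58, 55, 52, 49, 50, 58, 68, 80, 95, 114, 130, 143, 155, 167, 172, 173, 173, 174, 174, 174, 173]
w15 -40 [57, 58, 60, 62, 63, 64, 63, 62, 60, 59, 60, 62, 62, 61, 54, 46, 44, 53, 70, 90, 112, 135, 152, 163, 171, 178, 181, 178, 174, 171, 170, 170]
w19 -105 [60, 60, 61, 61, 60, 60, 59, 60, 61, 63, 64, 64, 64, 63, 62, 58, 49, 41, 43, 62, 90, 121, 150, 171, 178, 177, 175, 175, 175, 173, 171, 170]
w19 -75 [60, 60, 60, 61, 61, 62, 63, 61, 58, 54, 52, 51, 53, 56, 59, 60, 57, 53, 57, 72, 93, 115, 138, 157, 168, 172, 175, 178, 178, 175, 172, 171]
w19 -40 [61, 61, 61, 61, 63, 65, 68, 70, 71, 70, 68, 65, 62, 54, 45, 41, 48, 67, 91, 117, 143, 160, 169, 173, 177, 180, 178, 174, 172, 170, 170, 170]
```

View pics/cmp.png

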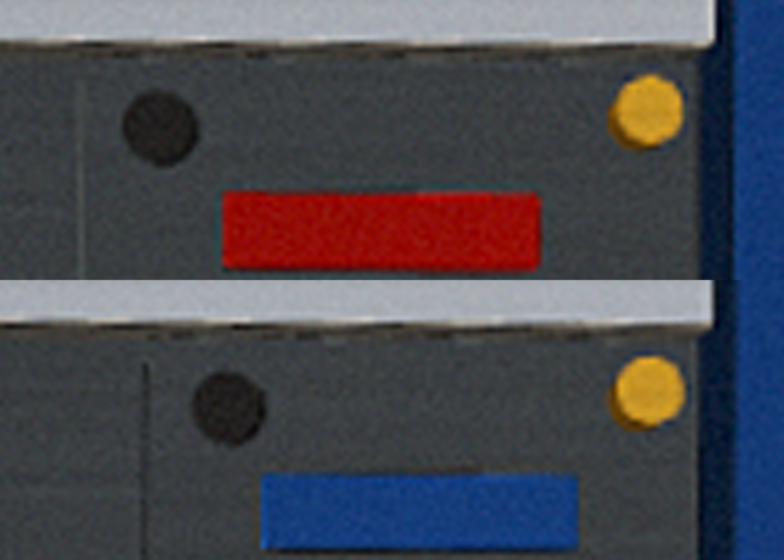

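The comparison shows both plates seated identically: the studs are at the same corner offset, (650,110) and (650,392), the bar edge is flush and the front fence is tight. Press for blue.

{"method": "move_arm", "body": {"motion": [{"tx":0.001,"ty":-0.001,"tz":0.04,"twist":0},{"tx":0,"ty":0,"tz":0.03,"twist":0},{"tx":0,"ty":0,"tz":0.01,"twist":0},{"tx":0,"ty":0,"tz":0.01,"twist":0},{"tx":0,"ty":0,"tz":0.004,"twist":0},{"tx":0,"ty":0,"tz":0.002,"twist":0},{"tx":0,"ty":0,"tz":0.001,"twist":0},{"tx":0,"ty":0,"tz":0.001,"twist":0},{"tx":0,"ty":0,"tz":0,"twist":0},{"tx":0,"ty":0,"tz":0,"twist":0}]}}

```text
clock: 54.6
position: [0.6162, -0.0219, 0.0351]
ee_rot: [-0.374, -3.119, -0.002]
force: [-15.6, 1.8, 34.2]
width: 0.002
gripper_force: 17.0
```

{"method": "move_arm", "body": {"motion": [{"tx":0,"ty":0,"tz":0,"twist":0},{"tx":0,"ty":0,"tz":0,"twist":0},{"tx":0,"ty":0,"tz":0,"twist":0},{"tx":0,"ty":0,"tz":0,"twist":0},{"tx":0,"ty":0,"tz":0,"twist":0},{"tx":0,"ty":0,"tz":0,"twist":0},{"tx":0,"ty":0,"tz":0,"twist":0},{"tx":0,"ty":0,"tz":0,"twist":0},{"tx":0,"ty":0,"tz":0,"twist":0},{"tx":0,"ty":0,"tz":0,"twist":0},{"tx":0,"ty":0,"tz":0,"twist":0}]}}

```text
clock: 55.7
position: [0.6162, -0.0219, 0.0351]
ee_rot: [-0.374, -3.119, -0.002]
force: [-16.9, 1.2, 34.3]
width: 0.003
gripper_force: 17.0
```

{"method": "move_arm", "body": {"motion": [{"tx":0,"ty":0,"tz":-0.03,"twist":0},{"tx":0,"ty":0,"tz":-0.04,"twist":0},{"tx":0.042,"ty":0,"tz":0,"twist":0},{"tx":0.042,"ty":0.012,"tz":0,"twist":0},{"tx":0,"ty":0,"tz":0,"twist":0},{"tx":0,"ty":0,"tz":0,"twist":0},{"tx":0,"ty":0,"tz":0,"twist":0}], "gripper": 0.5}}

```text
clock: 56.4
position: [0.5395, 0.009, 0.102]
ee_rot: [0.374, 3.117, 0.0]
force: [0.1, 0.2, -0.4]
width: 0.249
gripper_force: 0.0
```

Run:
```python
from h import *
rows([0.536,0.0086,-0.0106],76.2)
```

```text
twist total 0.001 (=0.1 deg, >=1 rows) then tool shift [  3.6  -1.3 112.6] mm j7 1.31
```

{"method": "move_arm", "body": {"motion": [{"tx":0.0035,"ty":-0.001,"tz":0.045,"twist":0},{"tx":0,"ty":0,"tz":0.045,"twist":0},{"tx":0,"ty":0,"tz":0.018,"twist":0},{"tx":0,"ty":0,"tz":0.004,"twist":0},{"tx":0,"ty":0,"tz":0,"twist":0}]}}

```text
clock: 56.9
position: [0.5351, 0.0086, -0.0111]
ee_rot: [-0.375, -3.119, 0.001]
force: [0.5, -0.6, 0.0]
width: 0.249
gripper_force: 0.0
```

{"method": "move_arm", "body": {"motion": [{"tx":0,"ty":0,"tz":0,"twist":0},{"tx":0,"ty":0,"tz":0,"twist":0},{"tx":0,"ty":0,"tz":0,"twist":0},{"tx":0,"ty":0,"tz":0,"twist":0},{"tx":0,"ty":0,"tz":0,"twist":0},{"tx":0,"ty":0,"tz":0,"twist":0},{"tx":0,"ty":0,"tz":0,"twist":0}], "gripper": 1}}

```text
clock: 57.6
position: [0.5357, 0.0087, -0.0096]
ee_rot: [0.374, 3.117, 0.0]
force: [-0.5, -2.2, 6.7]
width: 0.13
gripper_force: 45.0
```

{"method": "move_arm", "body": {"motion": [{"tx":0,"ty":0,"tz":-0.03,"twist":0},{"tx":0,"ty":-0.01,"tz":-0.04,"twist":0},{"tx":0,"ty":-0.03,"tz":-0.03,"twist":0},{"tx":0,"ty":0,"tz":0,"twist":0.093},{"tx":0,"ty":0,"tz":0,"twist":0.093},{"tx":0,"ty":0,"tz":0,"twist":0.093},{"tx":0,"ty":0,"tz":0,"twist":0.093},{"tx":0,"ty":0,"tz":0,"twist":0.093},{"tx":0,"ty":0,"tz":0,"twist":0.093},{"tx":0,"ty":0,"tz":0,"twist":0.093},{"tx":0,"ty":0,"tz":0,"twist":0.093},{"tx":0,"ty":0,"tz":0,"twist":0.093}]}}

```text
clock: 58.8
position: [0.5248, -0.0293, 0.0895]
ee_rot: [-2.208, -2.234, -0.001]
force: [-0.4, 0.1, -1.3]
width: 0.128
gripper_force: 45.0
```

Run:
```python
from h import *
s=arm.observe();print(s["position"],s["width"],s["gripper_force"],yaw())
rows([0.4715,-0.314,0.08],0.6)
```

```text
[ 0.5248407  -0.0292821   0.08946528] 0.12780367095950537 44.991023540496826 0.6835561360179733
twist total 0.001 (=0.1 deg, >=1 rows) then tool shift [-284.2  -56.3    9.2] mm j7 0.26
```

{"method": "move_arm", "body": {"motion": [{"tx":-0.04,"ty":-0.008,"tz":0,"twist":0.001},{"tx":-0.04,"ty":-0.008,"tz":0,"twist":0},{"tx":-0.04,"ty":-0.008,"tz":0,"twist":0},{"tx":-0.041,"ty":-0.008,"tz":0,"twist":0},{"tx":-0.041,"ty":-0.008,"tz":0,"twist":0},{"tx":-0.041,"ty":-0.008,"tz":0,"twist":0},{"tx":-0.041,"ty":-0.008,"tz":0,"twist":0},{"tx":0,"ty":0,"tz":0,"twist":0},{"tx":0,"ty":0,"tz":0,"twist":0}]}}

```text
clock: 59.7
position: [0.4729, -0.3155, 0.0893]
ee_rot: [2.207, 2.236, 0.0]
force: [0.8, 1.2, -2.7]
width: 0.128
gripper_force: 45.0
```

Run:
```python
from h import *
rows([0.4715,-0.314,-0.0105],0.6)
shot("w20",[]);d=dict(np.load("w20.npz"));print(blobs(finmask(d["im"],"red")))
```

```text
twist total 0.002 (=0.2 deg, >=1 rows) then tool shift [ 1.5 -1.4 99.8] mm j7 0.82
[ 0.4729 -0.3155  0.0893] 0.9 59.7
[([393, 167, 27, 65, 1327], [406.2, 198.2])]
```

Run:
```python
from h import *
d=dict(np.load("w20.npz"));print(onz("wrist",(406.2,198),.047,d),onz("wrist",(406.2,198),.04,d))
```

```text
[ 0.54419959 -0.3060186   0.047     ] [ 0.54637181 -0.30821866  0.04      ]
```

{"method": "move_arm", "body": {"motion": [{"tx":0,"ty":-0.001,"tz":0.04,"twist":0.002},{"tx":0,"ty":0,"tz":0.02,"twist":0},{"tx":0,"ty":0,"tz":0,"twist":0}]}}

```text
clock: 60.05
position: [0.4714, -0.3113, 0.0267]
ee_rot: [-2.2, -2.235, 0.001]
force: [-0.4, 0.0, -1.7]
width: 0.127
gripper_force: 45.0
```

{"method": "move_arm", "body": {"motion": [{"tx":0,"ty":-0.002,"tz":0.02,"twist":0},{"tx":0,"ty":0,"tz":0.02,"twist":0},{"tx":0,"ty":0,"tz":0.002,"twist":0},{"tx":0,"ty":0,"tz":0.001,"twist":0},{"tx":0,"ty":0,"tz":0.001,"twist":0},{"tx":0,"ty":0,"tz":0,"twist":0},{"tx":0,"ty":0,"tz":0,"twist":0}]}}

```text
clock: 60.75
position: [0.4711, -0.3148, -0.0141]
ee_rot: [2.206, 2.235, 0.001]
force: [0.1, 0.1, -0.6]
width: 0.124
gripper_force: 45.0
```

Lower 1.5 mm more, release, lift and go back to view yellow.

{"method": "move_arm", "body": {"motion": [{"tx":0,"ty":0,"tz":0.001,"twist":0},{"tx":0,"ty":0,"tz":0.0005,"twist":0},{"tx":0,"ty":0,"tz":0,"twist":0}]}}

```text
clock: 61.05
position: [0.4711, -0.3148, -0.0146]
ee_rot: [2.207, 2.235, 0.002]
force: [-4.4, 5.1, 19.2]
width: 0.126
gripper_force: 45.0
```

{"method": "move_arm", "body": {"motion": [{"tx":0,"ty":0,"tz":0,"twist":0},{"tx":0,"ty":0,"tz":0,"twist":0},{"tx":0,"ty":0,"tz":0,"twist":0},{"tx":0,"ty":0,"tz":0,"twist":0},{"tx":0,"ty":0,"tz":0,"twist":0},{"tx":0,"ty":0,"tz":0,"twist":0},{"tx":0,"ty":0,"tz":-0.03,"twist":0},{"tx":0,"ty":0,"tz":-0.05,"twist":0},{"tx":0,"ty":0,"tz":-0.05,"twist":0},{"tx":0,"ty":0,"tz":-0.05,"twist":0}], "gripper": 0.5}}

```text
clock: 62.05
position: [0.47, -0.3146, 0.1654]
ee_rot: [-2.207, -2.235, 0.001]
force: [1.6, -0.3, -0.5]
width: 0.247
gripper_force: 0.0
```

{"method": "move_arm", "body": {"motion": [{"tx":0.045,"ty":0.01,"tz":0,"twist":-0.085},{"tx":0.044,"ty":0.01,"tz":0,"twist":-0.085},{"tx":0.042,"ty":0.02,"tz":0,"twist":-0.085},{"tx":0.04,"ty":0.024,"tz":0,"twist":-0.085},{"tx":0.036,"ty":0.028,"tz":0,"twist":-0.085},{"tx":0.032,"ty":0.034,"tz":0,"twist":-0.085},{"tx":0.024,"ty":0.038,"tz":0,"twist":-0.085},{"tx":0.016,"ty":0.042,"tz":0,"twist":-0.085},{"tx":0.01,"ty":0.044,"tz":0,"twist":-0.085},{"tx":0.003,"ty":0.045,"tz":0,"twist":-0.085},{"tx":-0.005,"ty":0.045,"tz":0,"twist":-0.085},{"tx":-0.01,"ty":0.045,"tz":0,"twist":-0.085}]}}

```text
clock: 63.25
position: [0.5826, 0.2217, 0.1636]
ee_rot: [-0.077, 3.141, -0.0]
force: [1.6, -1.1, 0.7]
width: 0.247
gripper_force: 0.0
```

Run:
```python
from h import *
rows([0.66,0.30,0.1975],119.6)
shot("w21",[]);d=dict(np.load("w21.npz"));print(blobs(finmask(d["im"],"yellow")))
try: plate("yellow",d,[.59,.32])
except Exception as e: print(e)
```

```text
twist total -0.298 (=-26.8 deg, >=4 rows) then tool shift [-106.    29.8  -33.9] mm j7 1.22
[0.5826 0.2217 0.1636] 93.76 63.25
[([57, 66, 5, 26, 65], [58.2, 78.4]), ([53, 93, 10, 15, 67], [57.6, 98.5]), ([388, 168, 31, 48, 519], [404.7, 191.0]), ([153, 296, 17, 31, 410], [160.7, 311.9])]
yellow centre [0.5902 0.3201] yaw 29.7 size [63.3 86. ] studpx 44
```

Run:
```python
from h import *
rows([0.5902,0.3201,0.08],119.7)
```

```text
twist total -0.288 (=-25.9 deg, >=4 rows) then tool shift [-50.   72.8  83.7] mm j7 1.22
```

{"method": "move_arm", "body": {"motion": [{"tx":0,"ty":0,"tz":0,"twist":-0.072},{"tx":0,"ty":0,"tz":0,"twist":-0.072},{"tx":0,"ty":0,"tz":0,"twist":-0.072},{"tx":0,"ty":0,"tz":0,"twist":-0.072},{"tx":-0.017,"ty":0.024,"tz":0.028,"twist":0},{"tx":-0.017,"ty":0.024,"tz":0.028,"twist":0},{"tx":-0.016,"ty":0.025,"tz":0.028,"twist":0},{"tx":0,"ty":0,"tz":0,"twist":0},{"tx":0,"ty":0,"tz":0,"twist":0},{"tx":0,"ty":0,"tz":0,"twist":0}], "gripper": 0.3}}

```text
clock: 64.3
position: [0.5923, 0.3068, 0.0804]
ee_rot: [-0.769, 3.045, -0.001]
force: [-0.3, -1.0, 0.8]
width: 0.35
gripper_force: 0.0
```

Run:
```python
from h import *
shot("w22",[])
d=dict(np.load("w22.npz"));print(blobs(finmask(d["im"],"yellow")),proj("wrist",[[.5902,.3201,.042]],d))
rows([.5902,.3201,-0.0225],119.7)
```

```text
[0.5923 0.3068 0.0804] 118.34 64.3
[([325, 175, 13, 8, 65], [330.8, 178.9]), ([324, 184, 16, 59, 871], [331.5, 212.0]), ([21, 206, 19, 43, 552], [29.2, 227.4])] [[331.65679725 213.10830045]]
twist total -0.015 (=-1.4 deg, >=1 rows) then tool shift [ -4.5  12.8 103.3] mm j7 1.50
```

{"method": "move_arm", "body": {"motion": [{"tx":-0.004,"ty":0.013,"tz":0,"twist":-0.015},{"tx":0,"ty":0,"tz":0,"twist":0},{"tx":0,"ty":0,"tz":0,"twist":0},{"tx":0,"ty":0,"tz":0,"twist":0}]}}

```text
clock: 64.75
position: [0.5888, 0.3214, 0.0799]
ee_rot: [-0.808, 3.036, -0.0]
force: [-0.4, 0.3, -0.1]
width: 0.354
gripper_force: 0.0
```

Run:
```python
from h import *
shot("w23",[])
d=dict(np.load("w23.npz"));print(blobs(finmask(d["im"],"yellow")),proj("wrist",[[.5902,.3201,.042]],d))
rows([.5902,.3201,-0.0225],119.7)
```

```text
[0.5888 0.3214 0.0799] 119.79 64.75
[([306, 179, 16, 59, 903], [313.8, 207.6]), ([12, 196, 18, 43, 526], [20.2, 218.0])] [[313.50226217 208.6714798 ]]
twist total 0.001 (=0.1 deg, >=1 rows) then tool shift [ -0.6  -1.6 102.3] mm j7 1.50
```

{"method": "move_arm", "body": {"motion": [{"tx":0,"ty":-0.001,"tz":0.04,"twist":0},{"tx":0,"ty":0,"tz":0.035,"twist":0},{"tx":0,"ty":0,"tz":0.02,"twist":0},{"tx":0,"ty":0,"tz":0.007,"twist":0},{"tx":0,"ty":0,"tz":0,"twist":0}]}}

```text
clock: 65.3
position: [0.5888, 0.3201, -0.0231]
ee_rot: [0.807, -3.035, 0.001]
force: [0.9, -0.1, 0.7]
width: 0.35
gripper_force: 0.0
```

{"method": "move_arm", "body": {"motion": [{"tx":0,"ty":0,"tz":0,"twist":0},{"tx":0,"ty":0,"tz":0,"twist":0},{"tx":0,"ty":0,"tz":0,"twist":0},{"tx":0,"ty":0,"tz":0,"twist":0},{"tx":0,"ty":0,"tz":0,"twist":0},{"tx":0,"ty":0,"tz":0,"twist":0},{"tx":0,"ty":0,"tz":0,"twist":0},{"tx":0,"ty":0,"tz":0,"twist":0}], "gripper": 1}}

```text
clock: 66.1
position: [0.5903, 0.3208, -0.021]
ee_rot: [-0.807, 3.034, 0.0]
force: [1.4, -2.0, 7.2]
width: 0.127
gripper_force: 45.0
```

{"method": "move_arm", "body": {"motion": [{"tx":0,"ty":0,"tz":-0.03,"twist":0},{"tx":0,"ty":0,"tz":-0.04,"twist":0},{"tx":0,"ty":0,"tz":0,"twist":0.0805},{"tx":0,"ty":0,"tz":0,"twist":0.0805},{"tx":0,"ty":0,"tz":0,"twist":0.0805},{"tx":0,"ty":0,"tz":0,"twist":0.0805},{"tx":0,"ty":0,"tz":0,"twist":0.0805},{"tx":0,"ty":0,"tz":0,"twist":0.0805},{"tx":0,"ty":0,"tz":0,"twist":0},{"tx":0,"ty":0,"tz":0,"twist":0}]}}

```text
clock: 67.1
position: [0.589, 0.3209, 0.0476]
ee_rot: [-0.367, -3.12, 0.0]
force: [-0.4, -0.7, -2.0]
width: 0.123
gripper_force: 45.0
```

Run:
```python
from h import *
s=arm.observe();print(s["position"],s["width"],s["gripper_force"],yaw())
rows([*jigw(-47,-40),0.05],76.3)
```

```text
[0.58895681 0.32088689 0.04763069] 0.12282755045821273 44.999855160713196 76.5682667717977
twist total 0.003 (=0.3 deg, >=1 rows) then tool shift [ -22.7 -321.7   -2.3] mm j7 0.87
```

{"method": "move_arm", "body": {"motion": [{"tx":-0.003,"ty":-0.04,"tz":-0.003,"twist":0.003},{"tx":-0.003,"ty":-0.04,"tz":0,"twist":0},{"tx":-0.003,"ty":-0.04,"tz":0,"twist":0},{"tx":-0.003,"ty":-0.04,"tz":0,"twist":0},{"tx":-0.003,"ty":-0.04,"tz":0,"twist":0},{"tx":-0.003,"ty":-0.04,"tz":0,"twist":0},{"tx":-0.003,"ty":-0.04,"tz":0,"twist":0},{"tx":-0.002,"ty":-0.042,"tz":0,"twist":0},{"tx":0,"ty":0,"tz":0,"twist":0},{"tx":0,"ty":0,"tz":0,"twist":0}]}}

```text
clock: 68.1
position: [0.5342, 0.0012, 0.0509]
ee_rot: [0.382, 3.118, 0.0]
force: [0.8, 1.6, -1.9]
width: 0.128
gripper_force: 45.0
```

Run:
```python
from h import *
s=arm.observe();print(s["position"],s["width"],s["gripper_force"],yaw())
rows([*jigw(-46,-39),-0.0095],76.3)
```

```text
[0.5341569  0.00123959 0.05094434] 0.12802338783376613 44.999772906303406 76.04701292504818
twist total -0.003 (=-0.3 deg, >=1 rows) then tool shift [-1.2  2.9 60.4] mm j7 1.34
```

{"method": "move_arm", "body": {"motion": [{"tx":-0.001,"ty":0.003,"tz":0.03,"twist":-0.003},{"tx":0,"ty":0,"tz":0.025,"twist":0},{"tx":0,"ty":0,"tz":0.005,"twist":0},{"tx":0,"ty":0,"tz":0,"twist":0},{"tx":0,"ty":0,"tz":0,"twist":0},{"tx":0,"ty":0,"tz":0,"twist":0}]}}

```text
clock: 68.7
position: [0.5366, 0.0058, -0.0087]
ee_rot: [0.372, 3.118, 0.001]
force: [-0.5, -0.3, -1.6]
width: 0.127
gripper_force: 45.0
```

Run:
```python
from h import *
s=arm.observe();print(s["force"].round(1),s["width"])
rows([*jigw(-40.8,-34.2),-0.0103],76.3)
```

```text
[-0.5 -0.3 -1.6] 0.12716354665918933
twist total 0.001 (=0.1 deg, >=1 rows) then tool shift [-5.2  2.7  1.6] mm j7 1.37
```

{"method": "move_arm", "body": {"motion": [{"tx":-0.002,"ty":0,"tz":0.001,"twist":0.001},{"tx":-0.002,"ty":0,"tz":0,"twist":0},{"tx":-0.001,"ty":0,"tz":0,"twist":0},{"tx":0,"ty":0,"tz":0,"twist":0},{"tx":0,"ty":0,"tz":0,"twist":0}]}}

```text
clock: 69.2
position: [0.5395, 0.0045, -0.0106]
ee_rot: [-0.375, -3.117, -0.0]
force: [-4.7, 2.3, -0.2]
width: 0.127
gripper_force: 45.0
```

{"method": "move_arm", "body": {"motion": [{"tx":-0.001,"ty":0,"tz":0,"twist":0},{"tx":0,"ty":0,"tz":0,"twist":0},{"tx":0,"ty":0,"tz":0,"twist":0}]}}

```text
clock: 69.5
position: [0.5395, 0.0044, -0.0108]
ee_rot: [-0.375, -3.115, -0.0]
force: [-5.8, 3.5, 2.1]
width: 0.126
gripper_force: 45.0
```

{"method": "move_arm", "body": {"motion": [{"tx":-0.001,"ty":0.001,"tz":0,"twist":0},{"tx":0,"ty":0.001,"tz":0,"twist":0},{"tx":0,"ty":0,"tz":0,"twist":0}]}}

```text
clock: 69.8
position: [0.5394, 0.0045, -0.0108]
ee_rot: [-0.377, -3.113, 0.002]
force: [-11.8, -1.7, 9.1]
width: 0.125
gripper_force: 45.0
```

Stopped about 2 mm short of the expected contact with z-force rising, so probably bed friction. Raise slightly and continue.

{"method": "move_arm", "body": {"motion": [{"tx":0.002,"ty":-0.001,"tz":-0.0015,"twist":0},{"tx":0,"ty":0,"tz":0,"twist":0},{"tx":0,"ty":0,"tz":0,"twist":0}]}}

```text
clock: 70.1
position: [0.5395, 0.0046, -0.0091]
ee_rot: [-0.377, -3.116, 0.001]
force: [-6.3, -0.5, 2.1]
width: 0.131
gripper_force: 45.0
```

{"method": "move_arm", "body": {"motion": [{"tx":-0.001,"ty":0,"tz":0,"twist":0},{"tx":0,"ty":0,"tz":0,"twist":0},{"tx":0,"ty":0,"tz":0,"twist":0}]}}

```text
clock: 70.4
position: [0.5395, 0.0047, -0.0093]
ee_rot: [-0.376, -3.115, 0.001]
force: [-9.2, 0.5, 3.3]
width: 0.127
gripper_force: 45.0
```

{"method": "move_arm", "body": {"motion": [{"tx":-0.001,"ty":0,"tz":0,"twist":0},{"tx":0,"ty":0,"tz":0,"twist":0},{"tx":0,"ty":0,"tz":0,"twist":0}]}}

```text
clock: 70.7
position: [0.5395, 0.0047, -0.0094]
ee_rot: [-0.375, -3.113, 0.001]
force: [-12.1, 1.6, 5.7]
width: 0.13
gripper_force: 45.0
```

{"method": "move_arm", "body": {"motion": [{"tx":0.0015,"ty":0.001,"tz":0,"twist":0},{"tx":0,"ty":0.001,"tz":0,"twist":0},{"tx":0,"ty":0.001,"tz":0,"twist":0},{"tx":0,"ty":0,"tz":0,"twist":0},{"tx":0,"ty":0,"tz":0,"twist":0}]}}

```text
clock: 71.2
position: [0.5401, 0.0071, -0.0095]
ee_rot: [-0.377, -3.115, 0.002]
force: [-7.2, -1.6, -1.6]
width: 0.131
gripper_force: 45.0
```

{"method": "move_arm", "body": {"motion": [{"tx":0,"ty":0.001,"tz":0,"twist":0},{"tx":0,"ty":0.001,"tz":0,"twist":0},{"tx":0,"ty":0,"tz":0,"twist":0},{"tx":0,"ty":0,"tz":0,"twist":0}]}}

```text
clock: 71.6
position: [0.5402, 0.0077, -0.0095]
ee_rot: [-0.378, -3.115, 0.004]
force: [-7.9, -5.0, 0.6]
width: 0.129
gripper_force: 45.0
```

Run:
```python
from h import *
s=arm.observe();print(s["position"].round(4),s["force"].round(1),yaw());rows([*jigw(-40.8,-34.2),-0.0103],76.3)
```

```text
[ 0.5402  0.0077 -0.0095] [-7.9 -5.   0.6] 76.15243695866413
twist total -0.002 (=-0.1 deg, >=1 rows) then tool shift [-2.1  0.   0.8] mm j7 1.36
```

{"method": "move_arm", "body": {"motion": [{"tx":0,"ty":0,"tz":0.0015,"twist":0},{"tx":0,"ty":-0.001,"tz":0,"twist":0},{"tx":0,"ty":0,"tz":0,"twist":0}]}}

```text
clock: 71.9
position: [0.5403, 0.0077, -0.0107]
ee_rot: [-0.377, -3.115, 0.002]
force: [-8.2, -3.6, 2.7]
width: 0.129
gripper_force: 45.0
```

{"method": "move_arm", "body": {"motion": [{"tx":0,"ty":0,"tz":0,"twist":0},{"tx":0,"ty":0,"tz":0,"twist":0},{"tx":0,"ty":0,"tz":0,"twist":0},{"tx":0,"ty":0,"tz":0,"twist":0},{"tx":0,"ty":0,"tz":0,"twist":0},{"tx":0,"ty":0,"tz":0,"twist":0}], "gripper": 0.6}}

```text
clock: 72.5
position: [0.5426, 0.0089, -0.0103]
ee_rot: [0.376, 3.119, 0.0]
force: [0.4, -0.2, 0.2]
width: 0.202
gripper_force: 0.0
```

{"method": "move_arm", "body": {"motion": [{"tx":0,"ty":0,"tz":-0.04,"twist":0},{"tx":0,"ty":0,"tz":-0.04,"twist":0},{"tx":0,"ty":0,"tz":-0.04,"twist":0},{"tx":-0.04,"ty":0,"tz":-0.02,"twist":0},{"tx":-0.03,"ty":-0.012,"tz":0,"twist":0},{"tx":-0.01,"ty":0,"tz":0,"twist":0},{"tx":0,"ty":0,"tz":0,"twist":0},{"tx":0,"ty":0,"tz":0,"twist":0},{"tx":0,"ty":0,"tz":0,"twist":0},{"tx":0,"ty":0,"tz":0,"twist":0}], "gripper": 1}}

```text
clock: 73.5
position: [0.6163, -0.0211, 0.1294]
ee_rot: [-0.375, -3.118, -0.001]
force: [-0.1, -0.5, -1.2]
width: 0.005
gripper_force: 0.0
```

Run:
```python
from h import *
edges("w24")
j=np.load("jig.npy");c,s=np.cos(j[2]),np.sin(j[2])
for n,col in(("w15","red"),("w19","blue"),("w24","yellow")):
    d=dict(np.load(n+".npz"));h=cv2.cvtColor(d["im"],cv2.COLOR_RGB2HSV);f=finmask(d["im"],col)
    # brass stud of plate: mask near expected location
    u=proj("wrist",[[*jigw(-12,-11),.036+j[3]]],d)[0]
    m=((h[...,0]>13)&(h[...,0]<28)&(h[...,1]>150)&(h[...,2]>60)).astype(np.uint8);b=[x for x in blobs(m,15) if np.hypot(*(np.array(x[1])-u))<15]
    for x in b:
        P=onz("wrist",x[1],.036+j[3],d)-[j[0],j[1],0];print(n,"stud jig",np.round([1000*(c*P[0]+s*P[1]),1000*(-s*P[0]+c*P[1])],1),x[0])
    for x in blobs(f):
        P=onz("wrist",x[1],.052+j[3],d)-[j[0],j[1],0];q=np.round([1000*(c*P[0]+s*P[1]),1000*(-s*P[0]+c*P[1])],1)
        if -80<q[0]<-20 and -60<q[1]<0: print(n,"fin jig",q,x[0])
```

```text
[ 0.6163 -0.0211  0.1294] 76.29 73.5
x -100 [60, 59, 59, 60, 60, 60, 59, 61, 61, 49, 99, 162, 173, 171, 171, 171, 170, 167]
x -85 [60, 61, 62, 62, 60, 57, 61, 70, 65, 58, 109, 163, 173, 172, 172, 171, 171, 168]
x -80 [62, 64, 64, 63, 61, 60, 61, 62, 62, 49, 111, 169, 172, 171, 171, 172, 171, 169]
x -75 [38, 51, 61, 64, 64, 62, 61, 58, 59, 53, 96, 157, 173, 172, 172, 172, 171, 168]
x -30 [63, 65, 63, 63, 62, 60, 62, 61, 61, 56, 117, 180, 170, 169, 172, 171, 172, 170]
x -15 [103, 95, 80, 69, 61, 62, 63, 53, 49, 77, 140, 170, 169, 170, 172, 171, 172, 169]
y -60 [56, 63, 62, 63, 63, 62, 62, 62, 62, 61, 62, 52, 31, 23, 23, 22, 23, 23, 45, 55, 51, 51, 53, 51]
y -50 [24, 26, 31, 42, 63, 62, 62, 61, 64, 62, 61, 56, 33, 24, 23, 25, 26, 23, 44, 52, 53, 54, 51, 51]
y -20 [62, 62, 63, 62, 63, 62, 62, 61, 64, 61, 63, 74, 45, 24, 24, 25, 26, 22, 43, 54, 52, 52, 51, 51]
y -3 [80, 91, 94, 94, 94, 85, 74, 66, 63, 62, 63, 70, 48, 19, 23, 23, 24, 20, 41, 52, 51, 51, 50, 51]
twist total 0.000 (=0.0 deg, >=0 rows) then tool shift [ 0.1 -0.6 69.5] mm j7 1.39
w15 stud jig [-11.9 -12.4] [345, 132, 13, 13, 132]
w15 fin jig [-55.6 -32.8] [323, 63, 15, 57, 838]
w19 stud jig [-11.8 -12.4] [344, 131, 13, 14, 133]
w19 fin jig [-49.2 -32.7] [322, 69, 15, 57, 807]
w24 stud jig [-12.  -12.5] [344, 132, 13, 13, 134]
w24 fin jig [-43.7 -32.7] [323, 77, 14, 56, 783]
```

All three seat identically: stud at (-12, -12.5), fins at -55.6, -49.2 and -43.7. Press for yellow.

{"method": "move_arm", "body": {"motion": [{"tx":0,"ty":-0.001,"tz":0.04,"twist":0},{"tx":0,"ty":0,"tz":0.03,"twist":0},{"tx":0,"ty":0,"tz":0.01,"twist":0},{"tx":0,"ty":0,"tz":0.01,"twist":0},{"tx":0,"ty":0,"tz":0.004,"twist":0},{"tx":0,"ty":0,"tz":0.002,"twist":0},{"tx":0,"ty":0,"tz":0.001,"twist":0},{"tx":0,"ty":0,"tz":0.0005,"twist":0},{"tx":0,"ty":0,"tz":0,"twist":0},{"tx":0,"ty":0,"tz":0,"twist":0}]}}

```text
clock: 74.55
position: [0.6163, -0.0225, 0.0352]
ee_rot: [-0.376, -3.118, -0.002]
force: [-12.3, 0.5, 26.3]
width: 0.003
gripper_force: 12.7
```

{"method": "move_arm", "body": {"motion": [{"tx":0,"ty":0,"tz":0,"twist":0},{"tx":0,"ty":0,"tz":0,"twist":0},{"tx":0,"ty":0,"tz":0,"twist":0},{"tx":0,"ty":0,"tz":0,"twist":0},{"tx":0,"ty":0,"tz":0,"twist":0},{"tx":0,"ty":0,"tz":0,"twist":0},{"tx":0,"ty":0,"tz":0,"twist":0},{"tx":0,"ty":0,"tz":0,"twist":0},{"tx":0,"ty":0,"tz":0,"twist":0},{"tx":0,"ty":0,"tz":0,"twist":0},{"tx":0,"ty":0,"tz":0,"twist":0}]}}

```text
clock: 75.65
position: [0.6163, -0.0226, 0.0352]
ee_rot: [-0.376, -3.119, -0.002]
force: [-13.4, 1.3, 24.5]
width: 0.002
gripper_force: 12.7
```

{"method": "move_arm", "body": {"motion": [{"tx":0,"ty":0,"tz":-0.03,"twist":0},{"tx":0,"ty":0,"tz":-0.04,"twist":0},{"tx":0.04,"ty":0,"tz":0,"twist":0},{"tx":0.04,"ty":0.012,"tz":0,"twist":0},{"tx":0,"ty":0,"tz":0,"twist":0},{"tx":0,"ty":0,"tz":0,"twist":0},{"tx":0,"ty":0,"tz":0,"twist":0}], "gripper": 0.5}}

```text
clock: 76.35
position: [0.5436, 0.0076, 0.103]
ee_rot: [0.376, 3.117, 0.0]
force: [0.6, 0.4, -0.2]
width: 0.251
gripper_force: 0.0
```

Run:
```python
from h import *
rows([0.5402,0.0077,-0.0106],76.2)
```

```text
twist total 0.000 (=0.0 deg, >=1 rows) then tool shift [  3.6  -0.7 113.6] mm j7 1.33
```

{"method": "move_arm", "body": {"motion": [{"tx":0.0035,"ty":-0.001,"tz":0.045,"twist":0},{"tx":0,"ty":0,"tz":0.045,"twist":0},{"tx":0,"ty":0,"tz":0.018,"twist":0},{"tx":0,"ty":0,"tz":0.005,"twist":0},{"tx":0,"ty":0,"tz":0,"twist":0}]}}

```text
clock: 76.85
position: [0.5391, 0.0071, -0.0112]
ee_rot: [-0.377, -3.118, 0.001]
force: [-0.3, -0.6, 0.6]
width: 0.249
gripper_force: 0.0
```

{"method": "move_arm", "body": {"motion": [{"tx":0,"ty":0,"tz":0,"twist":0},{"tx":0,"ty":0,"tz":0,"twist":0},{"tx":0,"ty":0,"tz":0,"twist":0},{"tx":0,"ty":0,"tz":0,"twist":0},{"tx":0,"ty":0,"tz":0,"twist":0},{"tx":0,"ty":0,"tz":0,"twist":0},{"tx":0,"ty":0,"tz":0,"twist":0}], "gripper": 1}}

```text
clock: 77.55
position: [0.5399, 0.0077, -0.0096]
ee_rot: [0.376, 3.116, 0.001]
force: [0.7, -0.0, 7.2]
width: 0.129
gripper_force: 45.0
```

{"method": "move_arm", "body": {"motion": [{"tx":0,"ty":0,"tz":-0.03,"twist":0},{"tx":0,"ty":-0.01,"tz":-0.04,"twist":0},{"tx":0,"ty":-0.03,"tz":-0.03,"twist":0},{"tx":0,"ty":0,"tz":0,"twist":0.093},{"tx":0,"ty":0,"tz":0,"twist":0.093},{"tx":0,"ty":0,"tz":0,"twist":0.093},{"tx":0,"ty":0,"tz":0,"twist":0.093},{"tx":0,"ty":0,"tz":0,"twist":0.093},{"tx":0,"ty":0,"tz":0,"twist":0.093},{"tx":0,"ty":0,"tz":0,"twist":0.093},{"tx":0,"ty":0,"tz":0,"twist":0.093},{"tx":0,"ty":0,"tz":0,"twist":0.093}]}}

```text
clock: 78.75
position: [0.5288, -0.0309, 0.0894]
ee_rot: [-2.21, -2.232, -0.001]
force: [0.6, -0.4, -1.9]
width: 0.128
gripper_force: 45.0
```

Run:
```python
from h import *
s=arm.observe();print(s["position"],s["width"],s["gripper_force"],yaw())
rows([0.3935,-0.314,0.085],0.6)
```

```text
[ 0.52880327 -0.03089028  0.08944236] 0.12768070866039624 44.99454438686371 0.5796868330052366
twist total -0.000 (=-0.0 deg, >=1 rows) then tool shift [-281.7 -138.3    4.3] mm j7 0.28
```

{"method": "move_arm", "body": {"motion": [{"tx":-0.035,"ty":-0.017,"tz":0,"twist":0},{"tx":-0.035,"ty":-0.017,"tz":0,"twist":0},{"tx":-0.035,"ty":-0.017,"tz":0,"twist":0},{"tx":-0.035,"ty":-0.017,"tz":0,"twist":0},{"tx":-0.035,"ty":-0.017,"tz":0,"twist":0},{"tx":-0.035,"ty":-0.018,"tz":0,"twist":0},{"tx":-0.036,"ty":-0.018,"tz":0,"twist":0},{"tx":-0.036,"ty":-0.017,"tz":0,"twist":0},{"tx":0,"ty":0,"tz":0,"twist":0},{"tx":0,"ty":0,"tz":0,"twist":0},{"tx":0,"ty":0,"tz":0,"twist":0}]}}

```text
clock: 79.85
position: [0.396, -0.3142, 0.0891]
ee_rot: [-2.202, -2.24, -0.001]
force: [0.5, 0.7, -1.0]
width: 0.127
gripper_force: 45.0
```

Run:
```python
from h import *
rows([0.3935,-0.314,-0.0105],0.6)
shot("w25",[]);d=dict(np.load("w25.npz"))
for col in("red","blue"):
    for x in blobs(finmask(d["im"],col)): print(col,x[0],onz("wrist",x[1],.044,d).round(4))
```

```text
twist total 0.004 (=0.4 deg, >=1 rows) then tool shift [ 0.1 -2.5 99.6] mm j7 0.90
[ 0.396  -0.3142  0.0891] 1.03 79.85
red [468, 173, 32, 60, 1372] [ 0.5434 -0.3076  0.044 ]
blue [409, 186, 26, 65, 970] [ 0.4857 -0.3221  0.044 ]
blue [560, 242, 80, 158, 5598] [ 0.9616 -0.6008  0.044 ]
```

Blue's fin reads about 12 mm off where I left it, so it may have been the one knocked aside. Measure it.

Run:
```python
from h import *
d=dict(np.load("w25.npz"))
for col,hint in(("red",(.548,-.312)),("blue",(.482,-.318))):
    try: plate(col,d,hint,.005)
    except Exception as e: print(col,e)
d2=dict(np.load("w20.npz"))
try: plate("red",d2,(.548,-.312),.005)
except Exception as e: print(e)
for cam in("scene","top"):
    c=arm.calibration(cam);im=arm.get_image(cam);cc=dict(c,im=im);np.savez(cam+"25",im=im,K=c["K"],T=c["T"])
    for col in("red","blue"):
        for x in blobs(finmask(im,col),12):
            P=onz(cam,x[1],.04,c)
            if P[1]<-.2 and .3<P[0]<.65: print(cam,col,x[0],P.round(4))
        try: plate(col,cc,(.548,-.312) if col=="red" else (.482,-.318),.005,cam)
        except Exception as e: print(cam,col,e)
```

```text
red centre [ 0.5186 -0.3143] yaw 4.2 size [109.6 128.4] studpx 0
blue centre [ 0.5186 -0.3143] yaw 4.2 size [109.6 128.4] studpx 0
red centre [ 0.5036 -0.326 ] yaw 0.7 size [137.7 152.3] studpx 0
scene red [253, 259, 16, 24, 203] [ 0.557  -0.3185  0.04  ]
red centre [ 0.5322 -0.3174] yaw -83.8 size [111.1 112.7] studpx 6
scene blue [228, 252, 18, 23, 214] [ 0.4939 -0.3338  0.04  ]
blue centre [ 0.5322 -0.3174] yaw -83.8 size [111.1 112.7] studpx 15
top red [385, 208, 16, 5, 58] [ 0.5549 -0.3143  0.04  ]
red centre [ 0.5069 -0.3392] yaw 2.5 size [154.7 163.3] studpx 0
top blue [575, 244, 12, 13, 41] [ 0.4426 -0.8842  0.04  ]
top blue [569, 251, 9, 12, 22] [ 0.4241 -0.8607  0.04  ]
blue centre [ 0.4733 -0.3523] yaw 11.4 size [156.4 252.1] studpx 0
```

The red and blue outline is 128.4 × 109.6 mm (2×64 by 110), so blue was nudged flat against red and still lies flat and inside the tray. Place yellow in the free space.

{"method": "move_arm", "body": {"motion": [{"tx":0,"ty":0,"tz":0.04,"twist":0.004},{"tx":0,"ty":0,"tz":0.04,"twist":0},{"tx":0,"ty":0,"tz":0.02,"twist":0},{"tx":0,"ty":0,"tz":0,"twist":0},{"tx":0,"ty":0,"tz":0.002,"twist":0},{"tx":0,"ty":0,"tz":0.002,"twist":0},{"tx":0,"ty":0,"tz":0,"twist":0},{"tx":0,"ty":0,"tz":0,"twist":0}]}}

```text
clock: 80.8
position: [0.396, -0.3154, -0.0143]
ee_rot: [2.21, 2.232, 0.001]
force: [0.8, -0.3, -0.8]
width: 0.124
gripper_force: 45.0
```

{"method": "move_arm", "body": {"motion": [{"tx":0,"ty":0,"tz":0.001,"twist":0},{"tx":0,"ty":0,"tz":0.0005,"twist":0},{"tx":0,"ty":0,"tz":0,"twist":0}]}}

```text
clock: 81.1
position: [0.396, -0.3155, -0.0152]
ee_rot: [2.21, 2.231, 0.002]
force: [-2.4, 3.6, 14.1]
width: 0.128
gripper_force: 45.0
```

{"method": "move_arm", "body": {"motion": [{"tx":0,"ty":0,"tz":0,"twist":0},{"tx":0,"ty":0,"tz":0,"twist":0},{"tx":0,"ty":0,"tz":0,"twist":0},{"tx":0,"ty":0,"tz":0,"twist":0},{"tx":0,"ty":0,"tz":0,"twist":0},{"tx":0,"ty":0,"tz":0,"twist":0},{"tx":0,"ty":0,"tz":-0.03,"twist":0},{"tx":0,"ty":0,"tz":-0.05,"twist":0},{"tx":-0.02,"ty":0.03,"tz":-0.04,"twist":0},{"tx":-0.02,"ty":0.04,"tz":-0.02,"twist":0},{"tx":0,"ty":0,"tz":0,"twist":0},{"tx":0,"ty":0,"tz":0,"twist":0}], "gripper": 0.5}}

```text
clock: 82.3
position: [0.4644, -0.3534, 0.1207]
ee_rot: [2.209, 2.233, -0.0]
force: [-1.1, 0.0, -0.2]
width: 0.251
gripper_force: 0.0
```

Run:
```python
from h import *
shot("w26",[]);d=dict(np.load("w26.npz"))
for col in("red","blue","yellow"):
    for x in blobs(finmask(d["im"],col)): 
        P=onz("wrist",x[1],.044,d)
        if .3<P[0]<.65 and -.45<P[1]<-.2:print(col,x[0],P.round(4))
# dark outline at plate-top plane
N=300;gx,gy=np.meshgrid(np.arange(N),np.arange(N))
P=np.stack([.47+(gx-N/2)*.001,-.312+(gy-N/2)*.001,np.full(gx.shape,.013)],-1).reshape(-1,3)
uv=proj("wrist",P,d).astype(np.float32).reshape(N,N,2);r=cv2.remap(d["im"],uv[...,0],uv[...,1],cv2.INTER_LINEAR)
h=cv2.cvtColor(r,cv2.COLOR_RGB2HSV);g=((h[...,0]>50)&(h[...,0]<75)&(h[...,1]>120)).astype(np.uint8)
m=cv2.morphologyEx(((h[...,1]<80)&(h[...,2]<110)).astype(np.uint8),cv2.MORPH_OPEN,np.ones((5,5)))
n,l,st,ce=cv2.connectedComponentsWithStats(m)
for i in range(1,n):
    if st[i,4]>1000: c,wh,a=cv2.minAreaRect(cv2.convexHull(np.argwhere(l==i)[:,::-1].astype(np.float32)));print(np.round([.47+(c[0]-150)*.001,-.312+(c[1]-150)*.001],4),np.round(wh,1),round(a,1))
for y in(-45,-30,0,30,45):
    k=m[y+150];e=np.flatnonzero(np.diff(k.astype(int)));print("y",y,((e-150)/1000+.47).round(3).tolist())
for x in(.38,.40,.47,.50,.54,.57):
    k=m[:,int(round((x-.47)*1000+150))];e=np.flatnonzero(np.diff(k.astype(int)));print("x",x,((e-150)/1000-.312).round(3).tolist())
```

```text
[ 0.4644 -0.3534  0.1207] 0.55 82.3
red [401, 124, 23, 57, 1075] [ 0.5485 -0.3109  0.044 ]
blue [337, 137, 17, 60, 825] [ 0.488  -0.3257  0.044 ]
yellow [235, 124, 19, 58, 752] [ 0.3949 -0.3142  0.044 ]
[ 0.5193 -0.3169] [126.8 114.2] 3.5
[ 0.3955 -0.314 ] [63. 84.] 0.0
y -45 [0.458, 0.484, 0.499, 0.57]
y -30 [0.364, 0.377, 0.398, 0.412, 0.419, 0.426, 0.457, 0.482, 0.498, 0.553, 0.571, 0.584]
y 0 [0.364, 0.379, 0.401, 0.426, 0.455, 0.481, 0.497, 0.545, 0.569, 0.582]
y 30 [0.363, 0.426, 0.454, 0.58]
y 45 [0.516, 0.579]
x 0.38 [-0.46, -0.357, -0.349, -0.291, -0.273]
x 0.4 [-0.457, -0.451, -0.357, -0.341, -0.29, -0.273]
x 0.47 [-0.377, -0.281, -0.166]
x 0.5 [-0.46, -0.453, -0.444, -0.443, -0.409, -0.376, -0.279]
x 0.54 [-0.367, -0.259]
x 0.57 [-0.455, -0.449, -0.366, -0.357, -0.355, -0.346, -0.314, -0.257]
```

All three plates lie flat on the tray floor and inside it. The outlines match their sizes (63×84 for yellow, 127×114 for the red and blue pair). The arm is clear, so I hand in.

Run:
```python
from h import *
print(arm.sign_off())
```

```text
the job is handed in; nothing more can be done
None
```

I handed the job in at about 82 s: the loose stud is on the bare counter, and red, blue and yellow were each seated in the fence corner, pressed to the stop for over a second and laid flat in the green tray, though blue was later knocked flat against red and I left it there.

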